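Put the swapped round-bottom flasks into the heating mantles that fit them

TASK

The three round-bottom flasks have been left in heating mantles of the wrong size. Put each one upright and fully home in the mantle whose bowl fits it - small flask in the small mantle, medium in the medium, large in the large - standing one flask by itself on the cork ring on the way to free a place. It is glass: set it down gently and never let a flask tip over, and leave the beaker, jar and spatula where they are.

Things in the scene. Friction and masses are not known exactly. Their poses are not given: they have to be found in the camera images.
- flask_small: the small of three clear round-bottom flasks, 50 g: a ball 51 mm across, straight neck 22 mm across with a slight bead at its rim, 100 mm tall. Origin: lowest point of the ball, z up the neck; grasp the plain neck at z 50 to 95 mm. Starts upright in the medium mantle, origin 42 mm above the bench. Bottom-heavy: rights itself in a round seat, rolls over on the bench.
- flask_medium: the medium of three clear round-bottom flasks, 80 g: a ball 64 mm across, straight neck 26 mm across with a slight bead at its rim, 115 mm tall. Origin: lowest point of the ball, z up the neck; grasp the plain neck at z 63 to 110 mm. Starts upright in the large mantle, origin 42 mm above the bench. Bottom-heavy: rights itself in a round seat, rolls over on the bench.
- flask_large: the large of three clear round-bottom flasks, 140 g: a ball 85 mm across, straight neck 34 mm across with a slight bead at its rim, 140 mm tall. Origin: lowest point of the ball, z up the neck; grasp the plain neck at z 84 to 135 mm. Starts upright in the small mantle, origin 58 mm above the bench. Bottom-heavy: rights itself in a round seat, rolls over on the bench.
- mantle_small: the small of three fixed heating mantles: grey cone 120 mm across at the foot, 100 at the top, 70 high, white collar, black panel at -x; round woven bowl in its top, 59 mm across at the rim, fitting the small flask. Origin: centre of its underside, z up. That flask, fully home, is upright with its origin straight above this at z = 43 mm.
- mantle_medium: the medium of three fixed heating mantles: grey cone 132 mm across at the foot, 112 at the top, 78 high, white collar, black panel at -x; round woven bowl in its top, 72 mm across at the rim, fitting the medium flask. Origin: centre of its underside, z up. That flask, fully home, is upright with its origin straight above this at z = 45 mm.
- mantle_large: the large of three fixed heating mantles: grey cone 152 mm across at the foot, 132 at the top, 90 high, white collar, black panel at -x; round woven bowl in its top, 94 mm across at the rim, fitting the large flask. Origin: centre of its underside, z up. That flask, fully home, is upright with its origin straight above this at z = 46 mm.
- cork_ring: a loose flat cork ring (flask stand), 100 mm across, 28 mm high, 60 g, with a round hole 42 mm across right through; empty at the start. Origin at the centre of its underside on the bench. A flask set upright on it has its origin straight above this one at z = 17 mm (small), 20 mm (medium) or 22 mm (large).
- beaker: bystander: a loose empty glass beaker 70 mm across, 95 mm high; origin at the centre of its underside. Leave it alone.
- jar: bystander: a loose white jar with a white cap, 54 mm across, 75 mm high; origin at the centre of its underside. Leave it alone.
- spatula: bystander: a loose thin steel laboratory spatula, 170 mm long, lying on the bench beyond the mantles; origin at its middle, underside, x along it. Leave it alone.

How it is judged:
By the outcome, as a careful person would: the job done as asked, in the order asked, and still so for the second after the job is handed in, with the robot touching nothing.
It also fails if it takes over 115 s, if anything falls off the work surface, if the arm or the gripper's body presses on something with over 40 N, if the wrist force passes 120 N, or if a joint passes its speed limit or range.

ROBOT

A 7-joint arm with a two-finger parallel gripper is mounted at the origin on the work surface. World frame = base frame: x ahead of the robot, y to its left, z up, the work surface at z = 0. Lengths are in m, angles in rad, forces in N, time in s.
With the tool pointing down it reaches from about 0.4 to 0.85 m from the base axis. Payload 4.5 kg.
Tool frame: the origin (TCP) lies midway between the tips of the shut fingers; the grasp point (between the pads) lies r.grip_point_offset behind it (r.grip_point_offset is the distance from the TCP to the grasp point, in m); z points along the fingers, y is the line along which they close (so a half turn about z gives the same grasp; the last joint's range is limited). The gripper opens to 88 mm and grips with 3 to 60 N. Pads are 18 mm wide; open, the fingers measure 123 mm over their backs; the gripper's body (75 mm by 187 mm) begins 45 mm behind the grasp point.
Start: joints at [1.202, 0.689, -0.195, 1.565, 0.157, 0.902, -0.215], TCP at [0.245, -0.575, 0.239] pointing down, gripper open.
Joint ranges: [-3.01, 3.01], [-0.46, 2.08], [-1.47, 1.51], [0.13, 2.56], [-1, 4.14], [0.04, 2.09], [-2.66, 2.66]. Speed limits (rad/s): [2.57, 2.57, 3.14, 3.14, 3.14, 3.14, 3.14].

INTERFACE

Orientations are given as a unit quaternion [x, y, z, w].
In Python, from plant import r gives the robot as it stands.
- The arm moves only by the shell command python3 -m jog 'ROWS' [FORCE]. ROWS is JSON, a list of rows, each an object of numbers: "wx", "wy", "wz": the turn, a rotation vector about the world's x, y, z as a fraction of full scale; "dx", "dy", "dz": the shift along the world's x, y, z as a fraction of full scale; "hand": the closure, from 0 (fully open) to 1 (shut). In form: [{"wx": .., "wy": .., "wz": .., "dx": .., "dy": .., "dz": .., "hand": ..}, ...]. A call has 1 to 5 rows; each row shifts and turns the commanded pose from where the row before left it; what a row does not reach is not made up. Full scale, the value 1, is 0.25 m for a shift and 2 rad for a turn. A row lasts 1/12 s, in which the tool goes at most 41.7 mm and 7.16 degrees, less where a joint would pass 70% of its speed; a pose out of reach is approached as far as the arm can. A call with a number of a shift or a turn outside -1 to 1 is refused whole. A call with a gripper value outside its range is refused whole. The fingers move at their own pace and stop on an object; FORCE is the grip in N (left out, the last holds). Time passes only in rows, so rows that do not move let the fingers close. It gives the time, the measured TCP pose, the force, the opening and the grip force at its end, in the units of the state.
- r.get_state(): the state, without advancing time (a new reading comes with each control period).
- r.snapshot(name): name is "scene" or "top" or "wrist"; returns the picture (400x640x3 uint8, red, green, blue); there is no depth.
- r.camera_info(name): a dict with "mtx" (3x3 intrinsics, pixels), "k1" (the pictures are not rectified: a ray, as slopes to the right and down, at radius r is drawn at 1 + k1 r^2 times it, then the intrinsics apply), "R" (3x3) and "t" (3): a world point X has camera coordinates R X + t. Camera axes: x right, y down, z forward; pixel columns grow to the right and rows downward; lengths in m; the calibration is good to about 2 mm. A picture is of the moment at which its call begins: read the wrist's pose just before it. camera_info takes no time and is no camera call; for the wrist camera it gives the pose at the moment of the call.
- r.finish_job(): hands the job in; it is judged then, once.
Trained networks look in the newest picture that a camera, given by its name, has taken for a name from the list of things; names that differ only in an ending like _2 or _b are one class to them, and where a whole thing is asked for, a point or a joint stands for the part that bears it (a point fixed in the world has none). Each returns a list of dicts, best first, with "p" (0 to 1); they miss things now and then, are a little off and sometimes report something else, mostly with a low value. They report only what shows in the picture. A call takes as long as a camera call.
- r.search_frame(camera, query): "bbox" ([left, top, right, bottom] in pixels, round what is visible of it).
- r.masks_of(camera, query): "region" (400x640 bool, what is visible of it) and "bbox" ([left, top, right, bottom] in pixels, round what is visible of it).
The state is a dict: "clock": time; "q": joint angles; "qd": joint speeds; "joint_torque": joint torques, N m; "tool_pos": TCP position; "eef_rot": TCP orientation; "contact_force": force on the tool from outside, world axes, zero at the start; "moment": the same for the moment, N m; "opening": opening from 0.0 (shut) to 1.0 (fully open); "finger_force": force on a finger pad.
Only numpy, scipy, OpenCV 4.12 (cv2) and the standard library are available. Lean on these libraries where they do the work, as an engineer would, in place of code of your own. Each camera call takes 0.05 s, during which the arm holds its last target. There are 200 camera calls.

## Working session

There is one attempt and no reset: what is moved stays moved. The work goes in short steps, Python scripts to look and compute and a shell command to move; the robot and the scene stay as the last step left them, time stands still between calls to the robot, and variables do not carry over. Pictures are saved under pics/ and viewed, at most 14 in all, crops included, and the job is handed in when it is done.

```bash
mkdir -p pics; ls; python3 - <<'E'
from plant import r
import cv2
for c in ("scene","top"):
    im=r.snapshot(c); cv2.imwrite(f"pics/{c}0.png",im[:,:,::-1])
    i=r.camera_info(c); print(c,i)
    for n in ["flask_small","flask_medium","flask_large","mantle_small","mantle_medium","mantle_large","cork_ring","beaker","jar","spatula"]:
        print(n,[(d["bbox"],round(d["p"],2)) for d in r.search_frame(c,n)[:4]])
print(r.get_state(), r.grip_point_offset)
E
```

```text
pics
scene {'mtx': array([[393.81005623,   0.        , 314.4896261 ],
       [  0.        , 393.81005623, 202.86655059],
       [  0.        ,   0.        ,   1.        ]]), 'k1': -0.021009363970388405, 'R': array([[-0.85215618,  0.52325606, -0.00574024],
       [ 0.46177606,  0.74678143, -0.47862342],
       [-0.2461559 , -0.4105126 , -0.87800152]]), 't': array([ 0.49667574, -0.25906638,  1.09161564])}
flask_small [([276.2, 59.4, 301.4, 89.6], 0.63)]
flask_medium [([300.5, 131.3, 328.0, 170.1], 0.83), ([281.6, 133.8, 340.9, 199.3], 0.32)]
flask_large [([334.1, 191.9, 374.1, 240.6], 0.6)]
mantle_small [([320.4, 213.5, 381.7, 261.4], 0.81), ([272.2, 276.1, 306.4, 318.4], 0.71)]
mantle_medium [([265.5, 68.9, 311.3, 118.6], 0.64)]
mantle_large [([281.9, 135.8, 340.3, 199.8], 0.73)]
cork_ring [([427.3, 266.8, 477.1, 313.2], 0.86), ([266.8, 68.5, 311.3, 119.4], 0.56)]
beaker [([271.2, 277.5, 306.4, 316.8], 0.66)]
jar [([204.8, 188.9, 235.4, 222.2], 0.7)]
spatula [([216.5, 230.0, 277.8, 276.1], 0.82)]
top {'mtx': array([[365.57262081,   0.        , 320.83577785],
       [  0.        , 365.
[... 854 characters left out ...]
q': array([ 1.20178943,  0.68907467, -0.1946086 ,  1.56527913,  0.15729708,
        0.90248818, -0.2151408 ]), 'qd': array([ 0.00106088, -0.00055276, -0.00013011, -0.00038416,  0.00097077,
       -0.00029315,  0.00124626]), 'joint_torque': array([ 3.56847468e-04, -5.27497172e+01, -1.26704950e+00, -1.53746027e+01,
       -5.19550382e-02, -9.00641335e-04,  2.13828997e-05]), 'tool_pos': array([ 0.2450469 , -0.57500206,  0.23876434]), 'eef_rot': array([9.79788405e-01, 2.00036687e-01, 2.47390997e-05, 6.27063008e-05]), 'contact_force': array([-0.15948728,  0.45861639,  0.29599351]), 'moment': array([-0.0113869 , -0.01634952, -0.07923043]), 'finger_force': 0.0, 'opening': 1.0002896809161759} 0.0187
```

View pics/scene0.png

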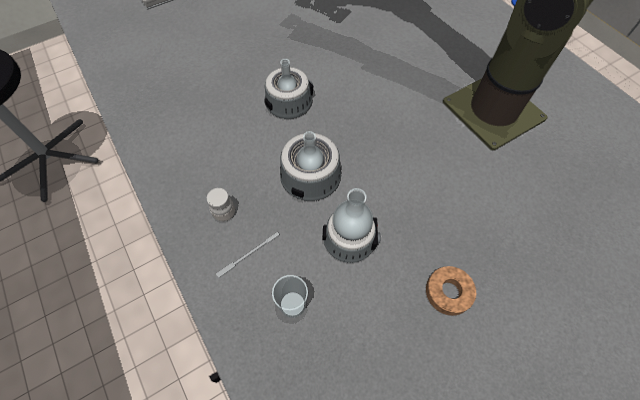

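View pics/top0.png

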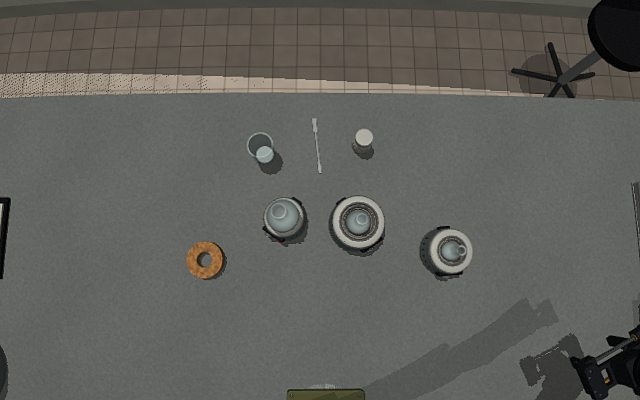

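```bash
cat > h.py <<'E'
import numpy as np, cv2
from plant import r
def ray(c,uv,info=None):
    i=info or r.camera_info(c); M=i["mtx"]
    p=cv2.undistortPoints(np.array([[uv]],float),M,np.array([i["k1"],0,0,0,0.]))[0,0]
    R=np.array(i["R"]);o=-R.T@i["t"];d=R.T@np.r_[p,1];return o,d/np.linalg.norm(d)
def proj(info,X):
    X=np.asarray(X,float).reshape(-1,3);rv=cv2.Rodrigues(np.array(info["R"]))[0]
    return cv2.projectPoints(X,rv,np.array(info["t"]),info["mtx"],np.array([info["k1"],0,0,0,0.]))[0][:,0]
def tri(rays):
    A=sum(np.eye(3)-np.outer(d,d) for o,d in rays);b=sum((np.eye(3)-np.outer(d,d))@o for o,d in rays)
    return np.linalg.solve(A,b)
def onz(c,uv,z,info=None):
    o,d=ray(c,uv,info);return o+d*(z-o[2])/d[2]
def circ(x,y,z,rad,n=48):
    t=np.linspace(0,2*np.pi,n);return np.c_[x+rad*np.cos(t),y+rad*np.sin(t),0*t+z]
E
python3 - <<'E'
from h import *
rows=[]
for c,cs in (("scene",[(288,88),(311,165),(351,227)]),("top",[(446,252),(358,224),(285,219)])):
    im=cv2.imread(f"pics/{c}0.png")
    rows.append(np.hstack([cv2.resize(im[v-36:v+36,u-33:u+33],None,fx=4,fy=4,interpolation=cv2.INTER_CUBIC) for u,v in cs]))
cv2.imwrite("pics/m.png",np.vstack(rows))
E
```

```text
(no output)
```

View pics/m.png

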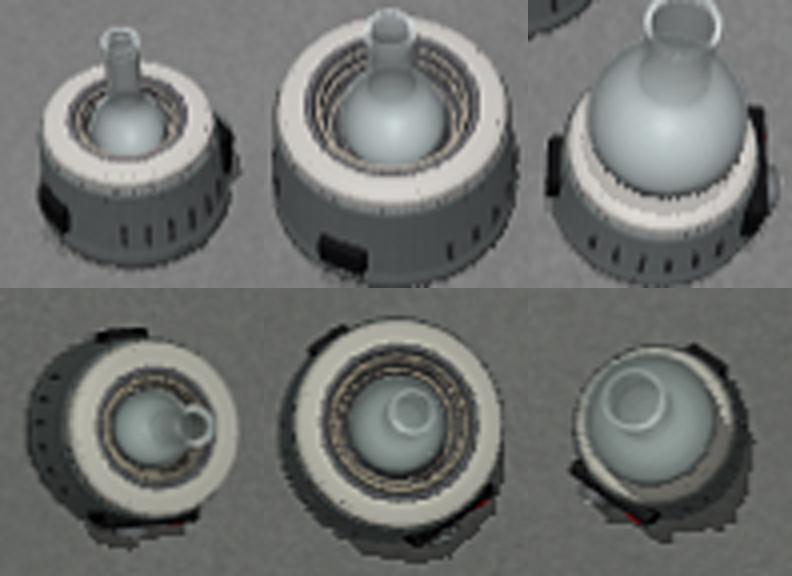

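```bash
python3 - <<'E'
from h import *
pts={"fS":((285,62.25),(462,250.25)),"fM":((309.75,136.25),(362,219)),"fL":((356.75,196.5),(279,211))}
for n,(a,b) in pts.items():
    R=[ray("scene",a),ray("top",b)];X=tri(R);print(n,X.round(4),[round(float(np.linalg.norm(np.cross(X-o,d)))*1e3,1) for o,d in R])
from scipy.optimize import least_squares
for n,H,rad,us,ut,ms in (("mM",.078,.056,(288,88),(446,252),"mantle_medium"),("mL",.09,.066,(311,165),(358,224),"mantle_large"),("mS",.07,.05,(351,237),(285,219),"mantle_small")):
    E={}
    for c,(u,v) in (("scene",us),("top",ut)):
        im=cv2.imread(f"pics/{c}0.png").astype(int)
        big=cv2.resize(im[v-36:v+36,u-36:u+36].astype(np.uint8),None,fx=4,fy=4,interpolation=cv2.INTER_LINEAR)
        m=((big.min(2)>(140 if n!="mS" else 165))&((big[:,:,2].astype(int)-big[:,:,0])>4)).astype(np.uint8)
        m=cv2.morphologyEx(m,cv2.MORPH_OPEN,np.ones((5,5)))
        k,l,s,_=cv2.connectedComponentsWithStats(m);j=1+np.argmax(s[1:,4])
        h=cv2.convexHull(np.argwhere(l==j)[:,::-1].copy());(cx,cy),ax,an=cv2.fitEllipse(h)
        E[c]=((cx+.5)/4-.5+u-36,(cy+.5)/4-.5+v-36); 
        print(n,c,np.round(E[c],1),np.round(np.array(ax)/4,1), 'pred axes', end=' ')
        X=onz(c,E[c],H);q=cv2.fitEllipse(proj(r.camera_info(c),circ(X[0],X[1],H,rad)).astype(np.float32));print(np.round(q[1],1),X.round(4))
    print(n,tri([ray(c,E[c]) for c in E]).round(4))
b=[onz("top",p,.028)for p in ((204.5,260.5),)];print("ring",b, onz("scene",(452,287.5),.028))
E
```

```text
fS [ 0.4688 -0.3282  0.1392] [1.1, 1.1]
fM [ 0.5438 -0.0828  0.1567] [0.7, 0.7]
fL [0.5578 0.111  0.1954] [0.9, 0.9]
mM scene [286.3  82.4] [31.2 42.3] pred axes [30.8 42.4] [ 0.4722 -0.3216  0.078 ]
mM top [451.  250.5] [40.4 42.5] pred axes [41.7 43.8] [ 0.4702 -0.3244  0.078 ]
mM [ 0.4702 -0.326   0.0733]
mL scene [309.5 156.2] [47.4 56.6] pred axes [46.9 57.1] [ 0.5476 -0.0785  0.09  ]
mL top [358.2 221.3] [49.6 50.7] pred axes [51.  51.7] [ 0.5454 -0.0818  0.09  ]
mL [ 0.5457 -0.0823  0.0842]
mS scene [351.1 227.3] [41.1 45.9] pred axes [42.1 46.8] [0.5609 0.1152 0.07  ]Traceback (most recent call last):
  File "<stdin>", line 13, in <module>
    return _wrapfunc(a, 'argmax', axis=axis, out=out, **kwds)
    return bound(*args, **kwds)
ValueError: attempt to get argmax of an empty sequence
```

```bash
python3 -m jog '[{"dx":0.08,"dy":0.1,"dz":0.06},{"dx":0.08,"dy":0.11,"dz":0.06},{"dx":0.08,"dy":0.11,"dz":0.06},{"dx":0.08,"dy":0.11,"dz":0.06},{"dx":0.08,"dy":0.11,"dz":0.06}]' 20; python3 -m jog '[{"dx":0.08,"dy":0.11,"dz":0.06},{"dx":0.08,"dy":0.11,"dz":0.06},{"dx":0.08,"dy":0.11,"dz":0.06},{"dx":0.08,"dy":0.11},{"dx":0,"dy":0}]'
python3 - <<'E'
from h import *
im=r.snapshot("wrist");i=r.camera_info("wrist");cv2.imwrite("pics/w1.png",im[:,:,::-1]);import pickle;pickle.dump(i,open("w1.pkl","wb"))
R=np.array(i["R"]);print(i, -R.T@i["t"]);print(r.get_state()["tool_pos"])
print("ring",onz("top",(204.5,260.5),.02),onz("scene",(452,287.5),.028))
E
```

```text
{'mtx': array([[331.81500382,   0.        , 322.70658922],
       [  0.        , 331.81500382, 197.35093579],
       [  0.        ,   0.        ,   1.        ]]), 'k1': -0.05394027481024988, 'R': array([[ 3.92216614e-01, -9.19872643e-01,  6.70048051e-04],
       [-8.88159747e-01, -3.78505008e-01,  2.60588224e-01],
       [-2.39454362e-01, -1.02802141e-01, -9.65449806e-01]]), 't': array([-0.62528573, -0.03565539,  0.38943081])} [ 0.30683068 -0.54864466  0.38568624]
[ 0.245038   -0.57498115  0.23874267]
ring [0.44440286 0.32946258 0.02      ] [0.44516084 0.32730389 0.028     ]invalid input
invalid input
```

View pics/w1.png

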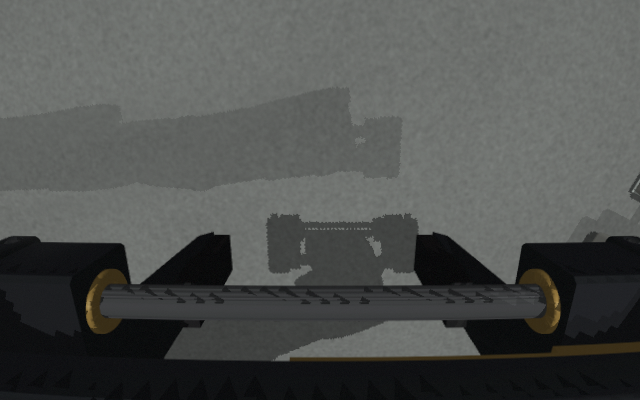

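The wrist picture shows bare bench with the fingers at the lower edge; the move was refused, because each row needs every key.

```bash
python3 -m jog '[{"wx":0,"wy":0,"wz":0,"dx":0.06,"dy":0.1,"dz":0.06,"hand":0},{"wx":0,"wy":0,"wz":0,"dx":0.06,"dy":0.11,"dz":0.06,"hand":0},{"wx":0,"wy":0,"wz":0,"dx":0.06,"dy":0.11,"dz":0.06,"hand":0},{"wx":0,"wy":0,"wz":0,"dx":0.06,"dy":0.11,"dz":0.06,"hand":0},{"wx":0,"wy":0,"wz":0,"dx":0.06,"dy":0.11,"dz":0.06,"hand":0}]' 20; python3 -m jog '[{"wx":0,"wy":0,"wz":0,"dx":0.06,"dy":0.11,"dz":0.06,"hand":0},{"wx":0,"wy":0,"wz":0,"dx":0.06,"dy":0.11,"dz":0.06,"hand":0},{"wx":0,"wy":0,"wz":0,"dx":0.06,"dy":0.11,"dz":0.06,"hand":0},{"wx":0,"wy":0,"wz":0,"dx":0.06,"dy":0.11,"dz":0,"hand":0},{"wx":0,"wy":0,"wz":0,"dx":0,"dy":0,"dz":0,"hand":0}]'
python3 - <<'E'
from h import *
im=r.snapshot("wrist");i=r.camera_info("wrist");cv2.imwrite("pics/w2.png",im[:,:,::-1]);import pickle;pickle.dump(i,open("w2.pkl","wb"))
print(r.get_state()["tool_pos"])
E
```

```text
clock: 1.57
tool_pos: [0.3206, -0.4386, 0.3145]
eef_rot: [0.98, 0.2, 0.0, 0.0]
contact_force: [-0.2, 0.3, 0.8]
opening: 0.996
finger_force: 0.0
clock: 1.98
tool_pos: [0.3845, -0.3236, 0.3602]
eef_rot: [0.979, 0.205, 0.003, -0.001]
contact_force: [-0.4, 0.4, 0.4]
opening: 1.003
finger_force: 0.0
[ 0.38224227 -0.3267746   0.35953973]
```

View pics/w2.png

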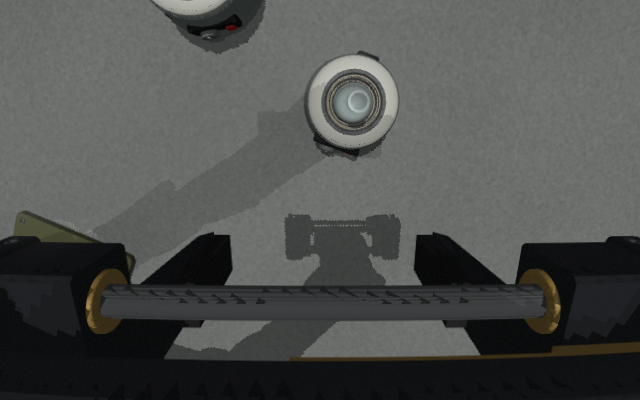

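The medium mantle's collar is centred near (352,101) and the small flask's rim near (358,101); I now check these against the earlier estimates.

```bash
cat >> h.py <<'E'
def collar(im,info,c,x,y,z,rad,thr=140):
    "ellipse fit to white collar near predicted place -> pixel centre, axes, predicted axes"
    P=proj(info,circ(x,y,z,rad*1.25));a=P.min(0).astype(int);b=P.max(0).astype(int);a=np.maximum(a,0)
    big=cv2.resize(np.ascontiguousarray(im[a[1]:b[1],a[0]:b[0]]),None,fx=4,fy=4)
    B=big.astype(int);m=((B.min(2)>thr)&(B[:,:,0]-B[:,:,2]>4)).astype(np.uint8)
    m=cv2.morphologyEx(m,cv2.MORPH_OPEN,np.ones((5,5)))
    k,l,s,_=cv2.connectedComponentsWithStats(m);j=1+np.argmax(s[1:,4])
    (cx,cy),ax,an=cv2.fitEllipse(cv2.convexHull(np.argwhere(l==j)[:,::-1].copy()))
    q=cv2.fitEllipse(proj(info,circ(x,y,z,rad)).astype(np.float32))
    off=np.array(q[0])-proj(info,[x,y,z])[0]
    return np.array([(cx+.5)/4-.5+a[0],(cy+.5)/4-.5+a[1]])-off,np.array(ax)/4,q[1]
E
python3 - <<'E'
from h import *
import pickle
i=pickle.load(open("w2.pkl","rb"));im=cv2.imread("pics/w2.png")[:,:,::-1]
p,a,q=collar(im,i,"wrist",.4705,-.325,.078,.056);print(p,a,q,onz("wrist",p,.078,i))
print("rim",onz("wrist",(358,101),.142,i), onz("wrist",(358,101),.139,i))
S=cv2.imread("pics/scene0.png")[:,:,::-1];T=cv2.imread("pics/top0.png")[:,:,::-1]
for n,x,y,z,rad in (("mM",.4705,-.325,.078,.056),("mL",.546,-.081,.09,.066),("mS",.56,.114,.07,.05)):
  R=[]
  for c,I in (("scene",S),("top",T)):
    for thr in (135,):
      try:
        p,a,q=collar(I,r.camera_info(c),c,x,y,z,rad,thr);R.append(ray(c,p));print(n,c,p.round(1),a.round(1),np.round(q,1),onz(c,p,z).round(4))
      except Exception as e: print(n,c,e)
  if n=="mM": R.append(ray("wrist",collar(im,i,"wrist",x,y,z,rad)[0],i))
  if len(R)>1: print(n,tri(R).round(4))
print(tri([ray("wrist",(358,101),i),ray("scene",(285,62.25)),ray("top",(462,250.25))]))
E
```

```text
[353.36237148  99.58576943] [85.56131744 87.03688812] (89.8389663696289, 93.29243469238281) [ 0.46936448 -0.33097299  0.078     ]
rim [ 0.46617153 -0.33147355  0.142     ] [ 0.46635747 -0.33173204  0.139     ]
mM scene [286.4  82. ] [31.3 42.4] [30.7 42.3] [ 0.4715 -0.3227  0.078 ]
mM top [451.2 250.3] [40.7 42.7] [41.7 43.8] [ 0.4707 -0.3248  0.078 ]
mM [ 0.4696 -0.3296  0.0702]
mL scene [309.5 155.4] [47.5 56.7] [46.8 57. ] [ 0.5465 -0.0803  0.09  ]
mL top [358.3 221.1] [50.  50.9] [51.  51.7] [ 0.546 -0.082  0.09 ]
mL [ 0.5459 -0.082   0.0878]
mS scene [351.  227.3] [41.3 46.6] [42.1 46.8] [0.5611 0.115  0.07  ]
mS top [295.8 205.6] [ 3.8 14.3] [37.8 38.4] [0.5887 0.0794 0.07  ]
mS [0.5743 0.0965 0.0666]
[ 0.46753984 -0.33108427  0.13568958]
```

```bash
python3 -m jog '[{"wx":0,"wy":0,"wz":0,"dx":0.02,"dy":0.13,"dz":0.02,"hand":0},{"wx":0,"wy":0,"wz":0,"dx":0.02,"dy":0.15,"dz":0.02,"hand":0},{"wx":0,"wy":0,"wz":0,"dx":0.02,"dy":0.15,"dz":0,"hand":0},{"wx":0,"wy":0,"wz":0,"dx":0.02,"dy":0.15,"dz":0,"hand":0},{"wx":0,"wy":0,"wz":0,"dx":0.02,"dy":0.15,"dz":0,"hand":0}]'; python3 -m jog '[{"wx":0,"wy":0,"wz":0,"dx":0.02,"dy":0.15,"dz":0,"hand":0},{"wx":0,"wy":0,"wz":0,"dx":0.02,"dy":0.15,"dz":0,"hand":0},{"wx":0,"wy":0,"wz":0,"dx":0.02,"dy":0.1,"dz":0,"hand":0},{"wx":0,"wy":0,"wz":0,"dx":0,"dy":0,"dz":0,"hand":0},{"wx":0,"wy":0,"wz":0,"dx":0,"dy":0,"dz":0,"hand":0}]'
python3 - <<'E'
from h import *
im=r.snapshot("wrist");i=r.camera_info("wrist");cv2.imwrite("pics/w3.png",im[:,:,::-1]);import pickle;pickle.dump(i,open("w3.pkl","wb"))
print(r.get_state()["tool_pos"])
E
```

```text
clock: 2.45
tool_pos: [0.4045, -0.1473, 0.3687]
eef_rot: [0.98, 0.199, -0.0, 0.0]
contact_force: [0.8, -0.5, 0.3]
opening: 1.001
finger_force: 0.0
clock: 2.87
tool_pos: [0.4202, -0.0475, 0.3686]
eef_rot: [0.98, 0.201, -0.0, 0.0]
contact_force: [0.0, 0.2, -0.5]
opening: 1.0
finger_force: 0.0
[ 0.41987473 -0.04881517  0.36850536]
```

View pics/w3.png

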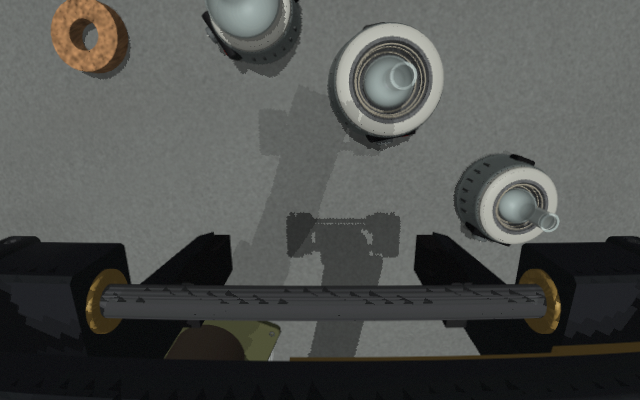

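Settled view: medium mantle collar near (517,205), small flask rim (549,221), large mantle collar (389,78), medium flask rim (402,75), ring (89,36), large flask partly cut off at the top.

```bash
python3 - <<'E'
from h import *
import pickle
i=pickle.load(open("w3.pkl","rb"));im=cv2.imread("pics/w3.png")[:,:,::-1]
S=cv2.imread("pics/scene0.png")[:,:,::-1];T=cv2.imread("pics/top0.png")[:,:,::-1]
for n,x,y,z,rad in (("mM",.4705,-.325,.078,.056),("mL",.546,-.081,.09,.066)):
  R=[]
  for c,I,f in (("scene",S,r.camera_info("scene")),("top",T,r.camera_info("top")),("wrist",im,i)):
    p,a,q=collar(I,f,c,x,y,z,rad,135);R.append(ray(c,p,f));print(n,c,p.round(1),a.round(1),np.round(q,1),onz(c,p,z,f).round(4))
  print(n,tri(R).round(4))
for n,w,s,t in (("fS",(549,221),(285,62.25),(462,250.25)),("fM",(402,75),(309.75,136.25),(362,219))):
  print(n,tri([ray("wrist",w,i),ray("scene",s),ray("top",t)]))
# ring from colour
for c,I,f in (("scene",S,r.camera_info("scene")),("top",T,r.camera_info("top")),("wrist",im,i)):
  B=I.astype(int);m=((B[:,:,0]-B[:,:,2])>45).astype(np.uint8);k,l,s,_=cv2.connectedComponentsWithStats(m);j=1+np.argmax(s[1:,4])
  cn=cv2.convexHull(np.argwhere(l==j)[:,::-1].copy());e=cv2.fitEllipse(cn);print("ring",c,s[j],np.round(e[0],1),np.round(e[1],1),onz(c,e[0],.02,f).round(4),onz(c,e[0],.028,f).round(4))
E
```

```text
mM scene [286.4  82. ] [31.3 42.4] [30.7 42.3] [ 0.4715 -0.3227  0.078 ]
mM top [451.2 250.3] [40.7 42.7] [41.7 43.8] [ 0.4707 -0.3248  0.078 ]
mM wrist [518.8 206.4] [70.3 82. ] [70.8 83. ] [ 0.4685 -0.3279  0.078 ]
mM [ 0.4698 -0.3266  0.0758]
mL scene [309.5 155.4] [47.5 56.7] [46.8 57. ] [ 0.5465 -0.0803  0.09  ]
mL top [358.3 221.1] [50.  50.9] [51.  51.7] [ 0.546 -0.082  0.09 ]
mL wrist [390.1  80. ] [106.2 110.1] [107.  113.5] [ 0.545  -0.0857  0.09  ]
mL [ 0.5456 -0.084   0.0857]
fS [ 0.46912596 -0.32809899  0.14079752]
fM [ 0.54397849 -0.08366111  0.15630427]
ring scene [ 428  266   48   48 1433] [451.7 289.2] [43.6 50.4] [0.4444 0.3293 0.02  ] [0.448  0.3298 0.028 ]
ring top [186 241  37  38 880] [204.1 259.4] [35.9 37.2] [0.4472 0.3306 0.02  ] [0.4473 0.3281 0.028 ]
ring wrist [  51    0   67   72 3154] [83.9 33.7] [65.5 76. ] [0.4476 0.3307 0.02  ] [0.4482 0.325  0.028 ]
```

```bash
python3 -m jog '[{"wx":0,"wy":0,"wz":0,"dx":0.04,"dy":0.11,"dz":0,"hand":0},{"wx":0,"wy":0,"wz":0,"dx":0.04,"dy":0.11,"dz":0,"hand":0},{"wx":0,"wy":0,"wz":0,"dx":0.04,"dy":0.1,"dz":0,"hand":0},{"wx":0,"wy":0,"wz":0,"dx":0,"dy":0,"dz":0,"hand":0},{"wx":0,"wy":0,"wz":0,"dx":0,"dy":0,"dz":0,"hand":0}]'; python3 -m jog '[{"wx":0,"wy":0,"wz":0,"dx":0,"dy":0,"dz":0,"hand":0}]' >/dev/null
python3 - <<'E'
from h import *
im=r.snapshot("wrist");i=r.camera_info("wrist");cv2.imwrite("pics/w4.png",im[:,:,::-1]);import pickle;pickle.dump(i,open("w4.pkl","wb"))
p=proj(i,[.558,.111,.198])[0].astype(int);print(p,r.get_state()["tool_pos"])
a=im[max(0,p[1]-60):p[1]+75,p[0]-80:p[0]+80];print(max(0,p[1]-60),p[0]-80)
cv2.imwrite("pics/w4c.png",cv2.resize(a,None,fx=4,fy=4)[:,:,::-1])
B=im.astype(int);m=((B[:,:,0]-B[:,:,2])>45).astype(np.uint8);k,l,s,_=cv2.connectedComponentsWithStats(m);print(s[1+np.argmax(s[1:,4])])
E
```

```text
clock: 3.33
tool_pos: [0.4504, 0.0314, 0.3684]
eef_rot: [0.98, 0.2, -0.0, 0.0]
contact_force: [-1.1, -0.0, 0.7]
opening: 0.999
finger_force: 0.0
[285  33] [0.44968684 0.02989004 0.36841732]
0 205
[  95   40   68   73 3122]
```

View pics/w4c.png

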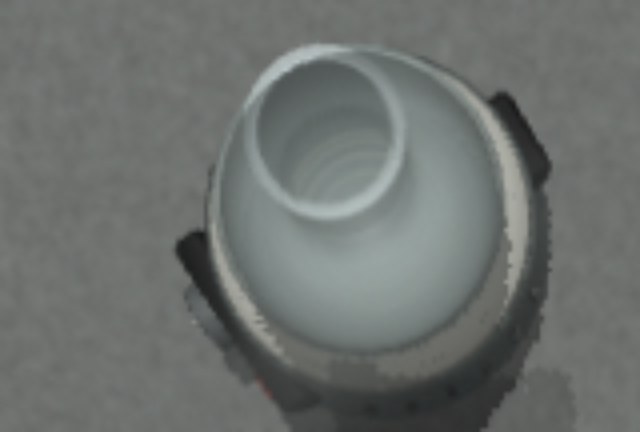

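Rim centre at about (286,32) in the wrist image, against (285,33) predicted from the other cameras: the large flask is at (0.558, 0.111). Going to grasp it.

```bash
python3 -m jog '[{"wx":0,"wy":0,"wz":0,"dx":0.1,"dy":0.08,"dz":0,"hand":0},{"wx":0,"wy":0,"wz":0,"dx":0.12,"dy":0.08,"dz":0,"hand":0},{"wx":0,"wy":0,"wz":0,"dx":0.12,"dy":0.08,"dz":0,"hand":0},{"wx":0,"wy":0,"wz":0,"dx":0.09,"dy":0.08,"dz":0,"hand":0},{"wx":0,"wy":0,"wz":0,"dx":0,"dy":0,"dz":0,"hand":0}]' ; python3 -m jog '[{"wx":0,"wy":0,"wz":0,"dx":0,"dy":0,"dz":0,"hand":0},{"wx":0,"wy":0,"wz":0,"dx":0,"dy":0,"dz":-0.1,"hand":0},{"wx":0,"wy":0,"wz":0,"dx":0,"dy":0,"dz":-0.14,"hand":0},{"wx":0,"wy":0,"wz":0,"dx":0,"dy":0,"dz":-0.12,"hand":0},{"wx":0,"wy":0,"wz":0,"dx":0,"dy":0,"dz":-0.08,"hand":0}]'
python3 - <<'E'
from h import *
import pickle
from scipy.optimize import least_squares
O=[("scene",[427.5,265.5,475.5,313.5],r.camera_info("scene")),("top",[185.5,240.5,222.5,278.5],r.camera_info("top")),("wrist",[94.5,39.5,162.5,112.5],pickle.load(open("w4.pkl","rb")))]
def f(v,O):
    out=[]
    for c,b,i in O:
        P=np.vstack([proj(i,circ(v[0],v[1],z,.05)) for z in (0,.028)]);P=P[np.isfinite(P[:,0])]
        out+=list(np.r_[P.min(0),P.max(0)]-b)
    return out
for o in (O,O[:1],O[1:2],O[2:]):
    q=least_squares(f,[.447,.329],args=(o,));print("ring",q.x.round(4),np.round(q.fun,1))
print(r.get_state()["tool_pos"])
E
```

```text
clock: 3.88
tool_pos: [0.5608, 0.115, 0.3679]
eef_rot: [0.98, 0.201, 0.001, -0.001]
contact_force: [0.7, 0.8, 0.1]
opening: 1.003
finger_force: 0.0
clock: 4.3
tool_pos: [0.5552, 0.1088, 0.2565]
eef_rot: [0.98, 0.199, -0.002, 0.001]
contact_force: [-0.9, -0.6, 0.4]
opening: 0.997
finger_force: 0.0
ring [0.4445 0.3315] [-1.2  0.7  2.3  2.7 -0.9  1.4  1.3  0.8 -3.1  0.   5.6  0.4]
ring [0.4429 0.3279] [-1.7 -1.   1.7  0.8]
ring [0.4474 0.3321] [-1.1  0.3  1.1 -0.3]
ring [0.4439 0.3332] [-4.4 -0.1  4.4  0.3]
[0.55523063 0.10879719 0.25646726]
```

```bash
python3 -m jog '[{"wx":0,"wy":0,"wz":0,"dx":0,"dy":0,"dz":-0.1,"hand":0},{"wx":0,"wy":0,"wz":0,"dx":0,"dy":0,"dz":-0.1,"hand":0},{"wx":0,"wy":0,"wz":0,"dx":0,"dy":0,"dz":-0.1,"hand":0},{"wx":0,"wy":0,"wz":0,"dx":0,"dy":0,"dz":-0.08,"hand":0},{"wx":0,"wy":0,"wz":0,"dx":0,"dy":0,"dz":-0.05,"hand":0}]'; python3 -m jog '[{"wx":0,"wy":0,"wz":0,"dx":0,"dy":0,"dz":0,"hand":0},{"wx":0,"wy":0,"wz":0,"dx":0,"dy":0,"dz":0,"hand":0},{"wx":0,"wy":0,"wz":0,"dx":0,"dy":0,"dz":0,"hand":0}]'
python3 - <<'E'
from h import *
import pickle
print(r.get_state()["tool_pos"])
# ring hole: dark blob enclosed by orange
S=r.snapshot("scene");T=r.snapshot("top");W=cv2.imread("pics/w4.png")[:,:,::-1]
for c,I,f in (("scene",S,r.camera_info("scene")),("top",T,r.camera_info("top")),("wrist",W,pickle.load(open("w4.pkl","rb")))):
  B=I.astype(int);m=((B[:,:,0]-B[:,:,2])>30).astype(np.uint8)
  C,h=cv2.findContours(m,cv2.RETR_CCOMP,cv2.CHAIN_APPROX_NONE)
  k=[j for j in range(len(C)) if h[0,j,3]>=0 and len(C[j])>20]
  o=max(range(len(C)),key=lambda j:cv2.contourArea(C[j]))
  print(c,[(np.round(cv2.fitEllipse(C[j])[0],1),onz(c,cv2.fitEllipse(C[j])[0],.028,f).round(4)) for j in k],cv2.boundingRect(C[o]),onz(c,cv2.fitEllipse(C[o])[0],.024,f).round(4))
E
```

```text
clock: 4.72
tool_pos: [0.5556, 0.1089, 0.1496]
eef_rot: [0.98, 0.199, -0.002, 0.001]
contact_force: [0.1, -0.7, 0.1]
opening: 1.001
finger_force: 0.0
clock: 4.97
tool_pos: [0.5579, 0.1113, 0.1525]
eef_rot: [0.98, 0.199, 0.001, 0.0]
contact_force: [1.0, 0.7, 0.5]
opening: 1.0
finger_force: 0.0
[0.5579039  0.11129156 0.15246884]
scene [(array([450.5, 290.3]), array([0.4518, 0.3301, 0.028 ]))] (426, 266, 51, 49) [0.4496 0.3301 0.024 ]
top [(array([253.9, 395.4]), array([0.0964, 0.187 , 0.028 ])), (array([302.6, 367.4]), array([0.1683, 0.0609, 0.028 ])), (array([346.4, 357.9]), array([ 0.1918, -0.0536,  0.028 ])), (array([334.6, 355.3]), array([ 0.1988, -0.0227,  0.028 ])), (array([349.6, 349.7]), array([ 0.2129, -0.0622,  0.028 ])), (array([373.4, 342.3]), array([ 0.2312, -0.1252,  0.028 ])), (array([389.2, 340.1]), array([ 0.2363, -0.1672,  0.028 ])), (array([204.8, 259.1]), array([0.4481, 0.3263, 0.028 ])), (array([138.6,  78.7]), array([0.9734, 0.5535, 0.028 ])), (array([114.6,  80.8]), array([0.9684, 0.6271, 0.028 ])), (array([35.6, 83.7]), array([0.968 , 0.8827, 0.028 ]))] (277, 338, 89, 55) [0.1715 0.0146 0.024 ]
wrist [(array([128.8,  75.6]), array([0.4482, 0.3268, 0.028 ]))] (95, 40, 68, 73) [0.4479 0.3288 0.024 ]
```

```bash
python3 -m jog '[{"wx":0,"wy":0,"wz":0,"dx":0,"dy":0,"dz":0,"hand":0.5},{"wx":0,"wy":0,"wz":0,"dx":0,"dy":0,"dz":0,"hand":0.55},{"wx":0,"wy":0,"wz":0,"dx":0,"dy":0,"dz":0,"hand":0.6},{"wx":0,"wy":0,"wz":0,"dx":0,"dy":0,"dz":0,"hand":0.65},{"wx":0,"wy":0,"wz":0,"dx":0,"dy":0,"dz":0,"hand":0.7}]' 15; python3 -m jog '[{"wx":0,"wy":0,"wz":0,"dx":0,"dy":0,"dz":0,"hand":0.8},{"wx":0,"wy":0,"wz":0,"dx":0,"dy":0,"dz":0,"hand":1},{"wx":0,"wy":0,"wz":0,"dx":0,"dy":0,"dz":0,"hand":1},{"wx":0,"wy":0,"wz":0,"dx":0,"dy":0,"dz":0,"hand":1},{"wx":0,"wy":0,"wz":0,"dx":0,"dy":0,"dz":0,"hand":1}]' 20
```

```text
clock: 5.48
tool_pos: [0.5575, 0.1126, 0.1513]
eef_rot: [0.98, 0.2, 0.0, 0.0]
contact_force: [0.2, 0.5, -1.0]
opening: 0.646
finger_force: 0.0
clock: 5.9
tool_pos: [0.5577, 0.112, 0.1513]
eef_rot: [0.98, 0.2, 0.0, 0.0]
contact_force: [0.4, -0.7, 0.1]
opening: 0.382
finger_force: 19.9
```

```bash
python3 -m jog '[{"wx":0,"wy":0,"wz":0,"dx":0,"dy":0,"dz":0.02,"hand":1},{"wx":0,"wy":0,"wz":0,"dx":0,"dy":0,"dz":0.04,"hand":1},{"wx":0,"wy":0,"wz":0,"dx":0,"dy":0,"dz":0.06,"hand":1},{"wx":0,"wy":0,"wz":0,"dx":0,"dy":0,"dz":0.06,"hand":1},{"wx":0,"wy":0,"wz":0,"dx":0,"dy":0,"dz":0.04,"hand":1}]'; python3 -m jog '[{"wx":0,"wy":0,"wz":0,"dx":0,"dy":0,"dz":0.02,"hand":1},{"wx":0,"wy":0,"wz":0,"dx":-0.02,"dy":0.04,"dz":0,"hand":1},{"wx":0,"wy":0,"wz":0,"dx":-0.03,"dy":0.06,"dz":0,"hand":1},{"wx":0,"wy":0,"wz":0,"dx":-0.04,"dy":0.08,"dz":0,"hand":1},{"wx":0,"wy":0,"wz":0,"dx":-0.05,"dy":0.1,"dz":0,"hand":1}]'; python3 -m jog '[{"wx":0,"wy":0,"wz":0,"dx":-0.05,"dy":0.1,"dz":0,"hand":1},{"wx":0,"wy":0,"wz":0,"dx":-0.05,"dy":0.1,"dz":0,"hand":1},{"wx":0,"wy":0,"wz":0,"dx":-0.05,"dy":0.1,"dz":0,"hand":1},{"wx":0,"wy":0,"wz":0,"dx":-0.05,"dy":0.09,"dz":0,"hand":1},{"wx":0,"wy":0,"wz":0,"dx":-0.04,"dy":0.08,"dz":0,"hand":1}]'; python3 -m jog '[{"wx":0,"wy":0,"wz":0,"dx":-0.03,"dy":0.06,"dz":0,"hand":1},{"wx":0,"wy":0,"wz":0,"dx":-0.03,"dy":0.04,"dz":0,"hand":1},{"wx":0,"wy":0,"wz":0,"dx":0,"dy":0.02,"dz":0,"hand":1},{"wx":0,"wy":0,"wz":0,"dx":0,"dy":0,"dz":0,"hand":1},{"wx":0,"wy":0,"wz":0,"dx":0,"dy":0,"dz":0,"hand":1}]'
python3 - <<'E'
from h import *
print(r.get_state()["tool_pos"])
W=r.snapshot("wrist");S=r.snapshot("scene");cv2.imwrite("pics/p1.png",np.vstack([W[:,:,::-1][:,:],S[:,:,::-1][130:330]]))
E
```

```text
clock: 6.32
tool_pos: [0.5579, 0.1131, 0.2082]
eef_rot: [0.98, 0.2, 0.001, -0.0]
contact_force: [0.1, -0.2, -2.1]
opening: 0.379
finger_force: 19.9
clock: 6.73
tool_pos: [0.5218, 0.1821, 0.2105]
eef_rot: [0.98, 0.199, -0.001, 0.001]
contact_force: [0.9, -0.6, -1.6]
opening: 0.383
finger_force: 19.9
clock: 7.15
tool_pos: [0.4598, 0.3024, 0.2106]
eef_rot: [0.98, 0.201, -0.001, -0.0]
contact_force: [0.0, 0.0, -1.7]
opening: 0.38
finger_force: 19.9
clock: 7.57
tool_pos: [0.448, 0.329, 0.2109]
eef_rot: [0.98, 0.2, -0.0, 0.001]
contact_force: [0.3, -0.2, -1.3]
opening: 0.378
finger_force: 19.9
[0.44795431 0.32903471 0.21092705]
```

View pics/p1.png

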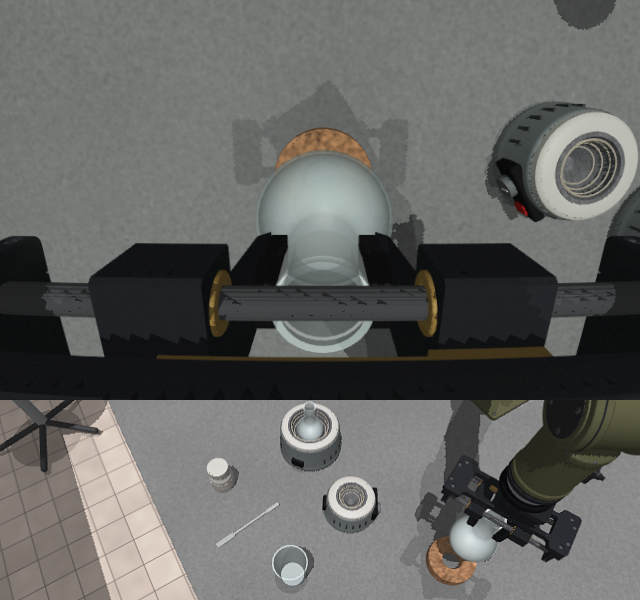

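Flask upright in the grip, ball at x≈324 centred on the ring's visible arc (x≈324); the small mantle is now empty at (588,164). Lowering.

```bash
python3 - <<'E'
from h import *
W=cv2.imread("pics/p1.png")[:400,:,::-1];S=r.snapshot("scene");T=r.snapshot("top");R=[]
for c,I in (("scene",S),("top",T),("wrist",W)):
    f=r.camera_info(c);p,a,q=collar(I,f,c,.5585,.112,.07,.05,135);R.append(ray(c,p,f));print(c,p.round(1),a.round(1),np.round(q,1),onz(c,p,.07,f).round(4))
print(tri(R))
E
python3 -m jog '[{"wx":0,"wy":0,"wz":0,"dx":0,"dy":0,"dz":-0.04,"hand":1},{"wx":0,"wy":0,"wz":0,"dx":0,"dy":0,"dz":-0.07,"hand":1},{"wx":0,"wy":0,"wz":0,"dx":0,"dy":0,"dz":-0.08,"hand":1},{"wx":0,"wy":0,"wz":0,"dx":0,"dy":0,"dz":-0.07,"hand":1},{"wx":0,"wy":0,"wz":0,"dx":0,"dy":0,"dz":-0.05,"hand":1}]'; python3 -m jog '[{"wx":0,"wy":0,"wz":0,"dx":0,"dy":0,"dz":-0.03,"hand":1},{"wx":0,"wy":0,"wz":0,"dx":0,"dy":0,"dz":-0.01,"hand":1},{"wx":0,"wy":0,"wz":0,"dx":0,"dy":0,"dz":0,"hand":1},{"wx":0,"wy":0,"wz":0,"dx":0,"dy":0,"dz":0,"hand":1},{"wx":0,"wy":0,"wz":0,"dx":0,"dy":0,"dz":0,"hand":1}]'
```

```text
scene [351.  226.7] [43.  46.8] [41.9 46.7] [0.5603 0.1139 0.07  ]
top [283.  216.5] [37.4 37.9] [37.9 38.4] [0.5597 0.1125 0.07  ]
wrist [587.2 167.6] [ 94.6 115. ] [ 94.4 115.5] [0.5586 0.113  0.07  ]
[0.55948179 0.11276347 0.0688796 ]
clock: 8.18
tool_pos: [0.4471, 0.3289, 0.1316]
eef_rot: [0.98, 0.2, -0.001, 0.001]
contact_force: [-0.5, 0.2, -1.3]
opening: 0.379
finger_force: 19.9
clock: 8.6
tool_pos: [0.448, 0.3304, 0.1245]
eef_rot: [0.98, 0.2, 0.001, -0.0]
contact_force: [0.1, -0.6, -1.6]
opening: 0.379
finger_force: 19.9
```

```bash
python3 -m jog '[{"wx":0,"wy":0,"wz":0,"dx":0,"dy":0,"dz":-0.008,"hand":1},{"wx":0,"wy":0,"wz":0,"dx":0,"dy":0,"dz":-0.008,"hand":1},{"wx":0,"wy":0,"wz":0,"dx":0,"dy":0,"dz":-0.008,"hand":1},{"wx":0,"wy":0,"wz":0,"dx":0,"dy":0,"dz":0,"hand":1},{"wx":0,"wy":0,"wz":0,"dx":0,"dy":0,"dz":0,"hand":1}]';python3 -m jog '[{"wx":0,"wy":0,"wz":0,"dx":0,"dy":0,"dz":-0.006,"hand":1},{"wx":0,"wy":0,"wz":0,"dx":0,"dy":0,"dz":-0.006,"hand":1},{"wx":0,"wy":0,"wz":0,"dx":0,"dy":0,"dz":0,"hand":1},{"wx":0,"wy":0,"wz":0,"dx":0,"dy":0,"dz":0,"hand":1}]'
```

```text
clock: 9.02
tool_pos: [0.4475, 0.33, 0.1177]
eef_rot: [0.98, 0.2, -0.0, 0.0]
contact_force: [-0.2, -0.0, -2.1]
opening: 0.376
finger_force: 19.9
clock: 9.35
tool_pos: [0.448, 0.33, 0.1161]
eef_rot: [0.98, 0.2, 0.001, 0.0]
contact_force: [-1.8, -0.6, 9.5]
opening: 0.38
finger_force: 20.0
```

```bash
python3 -m jog '[{"wx":0,"wy":0,"wz":0,"dx":0,"dy":0,"dz":0.003,"hand":1},{"wx":0,"wy":0,"wz":0,"dx":0,"dy":0,"dz":0,"hand":0.6},{"wx":0,"wy":0,"wz":0,"dx":0,"dy":0,"dz":0,"hand":0.4},{"wx":0,"wy":0,"wz":0,"dx":0,"dy":0,"dz":0,"hand":0.2},{"wx":0,"wy":0,"wz":0,"dx":0,"dy":0,"dz":0,"hand":0}]' 5; python3 -m jog '[{"wx":0,"wy":0,"wz":0,"dx":0,"dy":0,"dz":0,"hand":0},{"wx":0,"wy":0,"wz":0,"dx":0,"dy":0,"dz":0,"hand":0},{"wx":0,"wy":0,"wz":0,"dx":0,"dy":0,"dz":0,"hand":0},{"wx":0,"wy":0,"wz":0,"dx":0,"dy":0,"dz":0.04,"hand":0},{"wx":0,"wy":0,"wz":0,"dx":0,"dy":0,"dz":0.08,"hand":0}]'
python3 - <<'E'
from h import *
W=r.snapshot("wrist");S=r.snapshot("scene");cv2.imwrite("pics/p2.png",np.vstack([W[:,:,::-1][:,:],S[:,:,::-1][130:330]]))
E
```

```text
clock: 9.77
tool_pos: [0.4475, 0.3301, 0.1153]
eef_rot: [0.98, 0.2, -0.0, -0.0]
contact_force: [-0.5, -0.4, 0.2]
opening: 0.603
finger_force: 0.0
clock: 10.18
tool_pos: [0.4463, 0.329, 0.1445]
eef_rot: [0.98, 0.2, -0.002, 0.001]
contact_force: [-0.2, 0.2, 0.7]
opening: 0.977
finger_force: 0.0
```

View pics/p2.png

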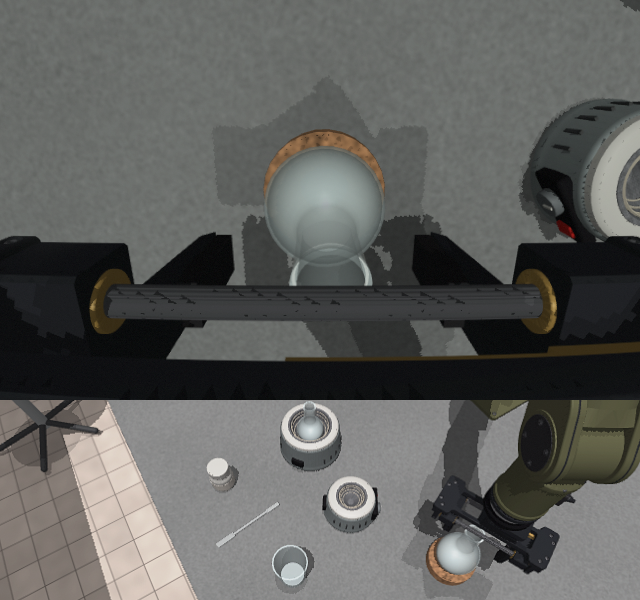

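The flask stands upright on the ring with the fingers clear. Up, and over to the small flask.

```bash
python3 -m jog '[{"wx":0,"wy":0,"wz":0,"dx":0,"dy":0,"dz":0.1,"hand":0},{"wx":0,"wy":0,"wz":0,"dx":0,"dy":0,"dz":0.14,"hand":0},{"wx":0,"wy":0,"wz":0,"dx":0,"dy":0,"dz":0.14,"hand":0},{"wx":0,"wy":0,"wz":0,"dx":0,"dy":-0.05,"dz":0.08,"hand":0},{"wx":0,"wy":0,"wz":0,"dx":0,"dy":-0.1,"dz":0,"hand":0}]'; python3 -m jog '[{"wx":0,"wy":0,"wz":0,"dx":0,"dy":-0.15,"dz":0,"hand":0},{"wx":0,"wy":0,"wz":0,"dx":0,"dy":-0.15,"dz":0,"hand":0},{"wx":0,"wy":0,"wz":0,"dx":0,"dy":-0.15,"dz":0,"hand":0},{"wx":0,"wy":0,"wz":0,"dx":0,"dy":-0.15,"dz":0,"hand":0},{"wx":0,"wy":0,"wz":0,"dx":0,"dy":-0.15,"dz":0,"hand":0}]'; python3 -m jog '[{"wx":0,"wy":0,"wz":0,"dx":0,"dy":-0.15,"dz":0,"hand":0},{"wx":0,"wy":0,"wz":0,"dx":0,"dy":-0.15,"dz":0,"hand":0},{"wx":0,"wy":0,"wz":0,"dx":0,"dy":-0.15,"dz":0,"hand":0},{"wx":0,"wy":0,"wz":0,"dx":0,"dy":-0.15,"dz":0,"hand":0},{"wx":0,"wy":0,"wz":0,"dx":0,"dy":-0.15,"dz":0,"hand":0}]'; python3 -m jog '[{"wx":0,"wy":0,"wz":0,"dx":0,"dy":-0.15,"dz":0,"hand":0},{"wx":0,"wy":0,"wz":0,"dx":0,"dy":-0.15,"dz":0,"hand":0},{"wx":0,"wy":0,"wz":0,"dx":0,"dy":-0.15,"dz":0,"hand":0},{"wx":0,"wy":0,"wz":0,"dx":0,"dy":0,"dz":0,"hand":0},{"wx":0,"wy":0,"wz":0,"dx":0,"dy":0,"dz":0,"hand":0}]';python3 -m jog '[{"wx":0,"wy":0,"wz":0,"dx":0,"dy":0,"dz":0,"hand":0},{"wx":0,"wy":0,"wz":0,"dx":0,"dy":0,"dz":0,"hand":0}]'
```

```text
clock: 10.7
tool_pos: [0.449, 0.2976, 0.2652]
eef_rot: [0.979, 0.202, 0.005, -0.004]
contact_force: [0.3, -0.3, 0.6]
opening: 0.997
finger_force: 0.0
clock: 11.12
tool_pos: [0.4471, 0.1032, 0.2606]
eef_rot: [0.98, 0.2, 0.0, 0.0]
contact_force: [0.4, -0.8, 0.5]
opening: 1.001
finger_force: 0.0
clock: 11.53
tool_pos: [0.4471, -0.0843, 0.2606]
eef_rot: [0.98, 0.2, 0.0, 0.0]
contact_force: [0.7, 1.2, 0.5]
opening: 1.0
finger_force: 0.0
clock: 11.95
tool_pos: [0.4468, -0.1974, 0.2603]
eef_rot: [0.98, 0.197, -0.0, 0.0]
contact_force: [-0.2, 0.7, 0.2]
opening: 0.999
finger_force: 0.0
clock: 12.12
tool_pos: [0.4477, -0.1932, 0.2605]
eef_rot: [0.98, 0.201, 0.0, -0.0]
contact_force: [0.1, -0.5, -0.8]
opening: 0.998
finger_force: 0.0
```

```bash
python3 -m jog '[{"wx":0,"wy":0,"wz":0,"dx":0.025,"dy":-0.14,"dz":0,"hand":0},{"wx":0,"wy":0,"wz":0,"dx":0.02,"dy":-0.14,"dz":0,"hand":0},{"wx":0,"wy":0,"wz":0,"dx":0.02,"dy":-0.14,"dz":0,"hand":0},{"wx":0,"wy":0,"wz":0,"dx":0.02,"dy":-0.12,"dz":0,"hand":0},{"wx":0,"wy":0,"wz":0,"dx":0,"dy":0,"dz":0,"hand":0}]'; python3 -m jog '[{"wx":0,"wy":0,"wz":0,"dx":0,"dy":0,"dz":0,"hand":0},{"wx":0,"wy":0,"wz":0,"dx":0,"dy":0,"dz":-0.1,"hand":0},{"wx":0,"wy":0,"wz":0,"dx":0,"dy":0,"dz":-0.12,"hand":0},{"wx":0,"wy":0,"wz":0,"dx":0,"dy":0,"dz":-0.1,"hand":0},{"wx":0,"wy":0,"wz":0,"dx":0,"dy":0,"dz":0,"hand":0}]';python3 -m jog '[{"wx":0,"wy":0,"wz":0,"dx":0,"dy":0,"dz":0,"hand":0},{"wx":0,"wy":0,"wz":0,"dx":0,"dy":0,"dz":0,"hand":0}]'
python3 - <<'E'
from h import *
W=r.snapshot("wrist");T=r.snapshot("top");S=r.snapshot("scene");print(r.get_state()["tool_pos"])
a=[cv2.resize(W[120:400,200:460],(557,600)),cv2.resize(T[212:302,400:436+54],(240,240)),cv2.resize(S[40:140,235:345],(240,218))]
k=np.zeros((600,240,3),np.uint8);k[:240]=a[1];k[250:468]=a[2];cv2.imwrite("pics/p3.png",np.hstack([a[0],k])[:,:,::-1])
E
```

```text
clock: 12.53
tool_pos: [0.469, -0.3358, 0.2602]
eef_rot: [0.98, 0.197, 0.0, 0.002]
contact_force: [0.2, -0.1, -0.4]
opening: 1.005
finger_force: 0.0
clock: 12.95
tool_pos: [0.4665, -0.3253, 0.1766]
eef_rot: [0.979, 0.202, -0.003, -0.004]
contact_force: [-0.0, 0.2, 1.0]
opening: 0.997
finger_force: 0.0
clock: 13.12
tool_pos: [0.4701, -0.3287, 0.182]
eef_rot: [0.98, 0.201, 0.001, 0.0]
contact_force: [-0.2, -0.2, 0.1]
opening: 1.0
finger_force: 0.0
[ 0.46995214 -0.32999209  0.18224078]
```

View pics/p3.png

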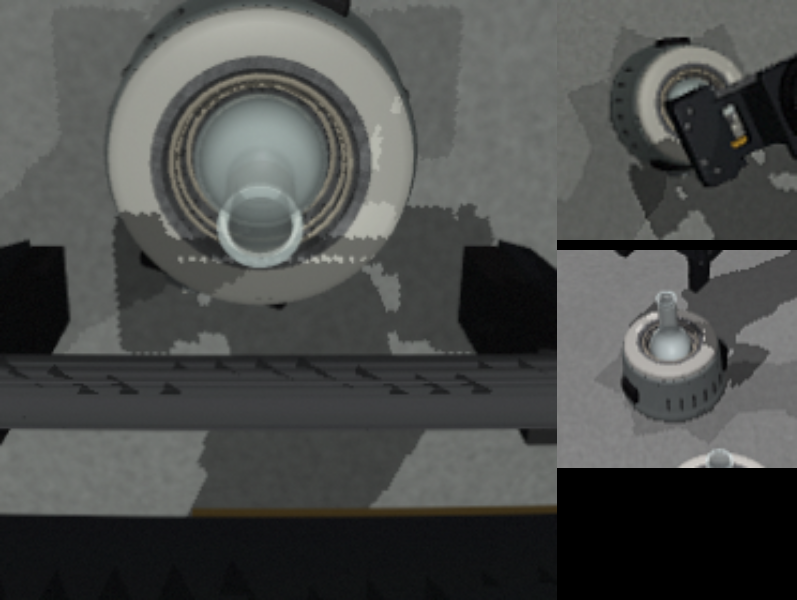

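Small flask's rim at wrist pixel (321,226), midway between the fingers, and the flask is concentric with the bowl.

```bash
python3 - <<'E'
from h import *
p=(259.5/557*260+200,227/600*280+120);print(p,onz("wrist",p,.142),r.get_state()["tool_pos"])
i=r.camera_info("wrist");W=cv2.cvtColor(r.snapshot("wrist"),cv2.COLOR_RGB2BGR)
p,a,q=collar(W[:,:,::-1],i,"wrist",.470,-.3265,.078,.056,120);print(p,a,q,onz("wrist",p,.078))
E
python3 -m jog '[{"wx":0,"wy":0,"wz":0,"dx":0,"dy":0,"dz":-0.08,"hand":0},{"wx":0,"wy":0,"wz":0,"dx":0,"dy":0,"dz":-0.1,"hand":0},{"wx":0,"wy":0,"wz":0,"dx":0,"dy":0,"dz":-0.08,"hand":0},{"wx":0,"wy":0,"wz":0,"dx":0,"dy":0,"dz":-0.04,"hand":0},{"wx":0,"wy":0,"wz":0,"dx":0,"dy":0,"dz":-0.02,"hand":0}]'; python3 -m jog '[{"wx":0,"wy":0,"wz":0,"dx":0,"dy":0,"dz":0,"hand":0},{"wx":0,"wy":0,"wz":0,"dx":0,"dy":0,"dz":0,"hand":0.4},{"wx":0,"wy":0,"wz":0,"dx":0,"dy":0,"dz":0,"hand":0.5},{"wx":0,"wy":0,"wz":0,"dx":0,"dy":0,"dz":0,"hand":0.6},{"wx":0,"wy":0,"wz":0,"dx":0,"dy":0,"dz":0,"hand":0.6}]'
```

```text
(321.1310592459605, 225.93333333333334) [ 0.46875521 -0.32973568  0.142     ] [ 0.46995214 -0.32999209  0.18224078]
[319.63372143 192.78292125] [131.55325317 141.40951538] (138.5760498046875, 142.9763946533203) [ 0.47193831 -0.32701537  0.078     ]
clock: 13.73
tool_pos: [0.4684, -0.3298, 0.0997]
eef_rot: [0.98, 0.2, -0.001, -0.0]
contact_force: [-0.1, -0.8, -0.3]
opening: 1.001
finger_force: 0.0
clock: 14.15
tool_pos: [0.4693, -0.3303, 0.1013]
eef_rot: [0.98, 0.2, 0.001, 0.001]
contact_force: [-0.2, 0.4, -0.5]
opening: 0.721
finger_force: 0.0
```

```bash
python3 -m jog '[{"wx":0,"wy":0,"wz":0,"dx":0,"dy":0,"dz":0,"hand":0.7},{"wx":0,"wy":0,"wz":0,"dx":0,"dy":0,"dz":0,"hand":0.75},{"wx":0,"wy":0,"wz":0,"dx":0,"dy":0,"dz":0,"hand":0.8},{"wx":0,"wy":0,"wz":0,"dx":0,"dy":0,"dz":0,"hand":0.85},{"wx":0,"wy":0,"wz":0,"dx":0,"dy":0,"dz":0,"hand":1}]' 14; python3 -m jog '[{"wx":0,"wy":0,"wz":0,"dx":0,"dy":0,"dz":0,"hand":1},{"wx":0,"wy":0,"wz":0,"dx":0,"dy":0,"dz":0,"hand":1},{"wx":0,"wy":0,"wz":0,"dx":0,"dy":0,"dz":0,"hand":1},{"wx":0,"wy":0,"wz":0,"dx":0,"dy":0,"dz":0,"hand":1},{"wx":0,"wy":0,"wz":0,"dx":0,"dy":0,"dz":0,"hand":1}]'
```

```text
clock: 14.57
tool_pos: [0.4688, -0.33, 0.1005]
eef_rot: [0.98, 0.2, -0.0, 0.0]
contact_force: [-0.4, -0.1, -0.1]
opening: 0.337
finger_force: 0.0
clock: 14.98
tool_pos: [0.4685, -0.3295, 0.1004]
eef_rot: [0.98, 0.2, -0.0, -0.0]
contact_force: [-0.7, 1.5, 0.2]
opening: 0.245
finger_force: 14.2
```

```bash
python3 -m jog '[{"wx":0,"wy":0,"wz":0,"dx":0,"dy":0,"dz":0.02,"hand":1},{"wx":0,"wy":0,"wz":0,"dx":0,"dy":0,"dz":0.06,"hand":1},{"wx":0,"wy":0,"wz":0,"dx":0,"dy":0,"dz":0.1,"hand":1},{"wx":0,"wy":0,"wz":0,"dx":0,"dy":0,"dz":0.12,"hand":1},{"wx":0,"wy":0,"wz":0,"dx":0,"dy":0,"dz":0.12,"hand":1}]'; python3 -m jog '[{"wx":0,"wy":0,"wz":0,"dx":0,"dy":0,"dz":0.1,"hand":1},{"wx":0,"wy":0,"wz":0,"dx":0,"dy":0.02,"dz":0.06,"hand":1},{"wx":0,"wy":0,"wz":0,"dx":0.01,"dy":0.06,"dz":0.02,"hand":1},{"wx":0,"wy":0,"wz":0,"dx":0.02,"dy":0.09,"dz":0,"hand":1},{"wx":0,"wy":0,"wz":0,"dx":0.02,"dy":0.1,"dz":0,"hand":1}]'; python3 -m jog '[{"wx":0,"wy":0,"wz":0,"dx":0.02,"dy":0.12,"dz":0,"hand":1},{"wx":0,"wy":0,"wz":0,"dx":0.02,"dy":0.12,"dz":0,"hand":1},{"wx":0,"wy":0,"wz":0,"dx":0.02,"dy":0.12,"dz":0,"hand":1},{"wx":0,"wy":0,"wz":0,"dx":0.02,"dy":0.12,"dz":0,"hand":1},{"wx":0,"wy":0,"wz":0,"dx":0.02,"dy":0.12,"dz":0,"hand":1}]'; python3 -m jog '[{"wx":0,"wy":0,"wz":0,"dx":0.02,"dy":0.12,"dz":0,"hand":1},{"wx":0,"wy":0,"wz":0,"dx":0.03,"dy":0.12,"dz":0,"hand":1},{"wx":0,"wy":0,"wz":0,"dx":0.03,"dy":0.12,"dz":0,"hand":1},{"wx":0,"wy":0,"wz":0,"dx":0.03,"dy":0.12,"dz":0,"hand":1},{"wx":0,"wy":0,"wz":0,"dx":0.03,"dy":0.1,"dz":0,"hand":1}]';python3 -m jog '[{"wx":0,"wy":0,"wz":0,"dx":0.03,"dy":0.08,"dz":0,"hand":1},{"wx":0,"wy":0,"wz":0,"dx":0.02,"dy":0.06,"dz":0,"hand":1},{"wx":0,"wy":0,"wz":0,"dx":0.01,"dy":0.03,"dz":0,"hand":1},{"wx":0,"wy":0,"wz":0,"dx":0,"dy":0,"dz":0,"hand":1},{"wx":0,"wy":0,"wz":0,"dx":0,"dy":0,"dz":0,"hand":1}]'
```

```text
clock: 15.4
tool_pos: [0.4685, -0.3303, 0.2067]
eef_rot: [0.98, 0.2, -0.0, 0.0]
contact_force: [0.3, -0.3, -1.6]
opening: 0.245
finger_force: 14.2
clock: 15.82
tool_pos: [0.4811, -0.2621, 0.2505]
eef_rot: [0.98, 0.199, 0.0, 0.0]
contact_force: [0.1, 0.8, -1.2]
opening: 0.247
finger_force: 14.2
clock: 16.23
tool_pos: [0.5058, -0.11, 0.2499]
eef_rot: [0.98, 0.2, -0.0, -0.0]
contact_force: [0.8, -0.0, -0.1]
opening: 0.243
finger_force: 14.2
clock: 16.65
tool_pos: [0.5406, 0.0361, 0.2499]
eef_rot: [0.98, 0.201, -0.0, -0.001]
contact_force: [-0.6, -0.1, -0.2]
opening: 0.245
finger_force: 14.2
clock: 17.07
tool_pos: [0.5556, 0.0747, 0.25]
eef_rot: [0.98, 0.2, -0.001, 0.0]
contact_force: [0.3, -0.7, -0.1]
opening: 0.243
finger_force: 14.2
```

```bash
python3 -m jog '[{"wx":0,"wy":0,"wz":0,"dx":0.006,"dy":0.05,"dz":0,"hand":1},{"wx":0,"wy":0,"wz":0,"dx":0.006,"dy":0.07,"dz":0,"hand":1},{"wx":0,"wy":0,"wz":0,"dx":0,"dy":0.035,"dz":0,"hand":1},{"wx":0,"wy":0,"wz":0,"dx":0,"dy":0,"dz":0,"hand":1},{"wx":0,"wy":0,"wz":0,"dx":0,"dy":0,"dz":-0.05,"hand":1}]'; python3 -m jog '[{"wx":0,"wy":0,"wz":0,"dx":0,"dy":0,"dz":-0.1,"hand":1},{"wx":0,"wy":0,"wz":0,"dx":0,"dy":0,"dz":-0.1,"hand":1},{"wx":0,"wy":0,"wz":0,"dx":0,"dy":0,"dz":-0.06,"hand":1},{"wx":0,"wy":0,"wz":0,"dx":0,"dy":0,"dz":0,"hand":1},{"wx":0,"wy":0,"wz":0,"dx":0,"dy":0,"dz":0,"hand":1}]'
python3 - <<'E'
from h import *
W=r.snapshot("wrist");T=r.snapshot("top");S=r.snapshot("scene");print(r.get_state()["tool_pos"])
a=[cv2.resize(W[120:400,200:460],(557,600)),cv2.resize(T[180:270,240:330],(240,240)),cv2.resize(S[170:280,290:410],(240,220))]
k=np.zeros((600,240,3),np.uint8);k[:240]=a[1];k[250:470]=a[2];cv2.imwrite("pics/p4.png",np.hstack([a[0],k])[:,:,::-1])
E
```

```text
clock: 17.48
tool_pos: [0.5606, 0.1143, 0.2398]
eef_rot: [0.98, 0.2, 0.002, 0.0]
contact_force: [-0.2, 0.2, -0.2]
opening: 0.245
finger_force: 14.2
clock: 17.9
tool_pos: [0.5589, 0.1127, 0.1727]
eef_rot: [0.98, 0.2, -0.001, 0.0]
contact_force: [0.1, 0.3, -0.1]
opening: 0.243
finger_force: 14.2
[0.56022471 0.11368821 0.1743282 ]
```

View pics/p4.png

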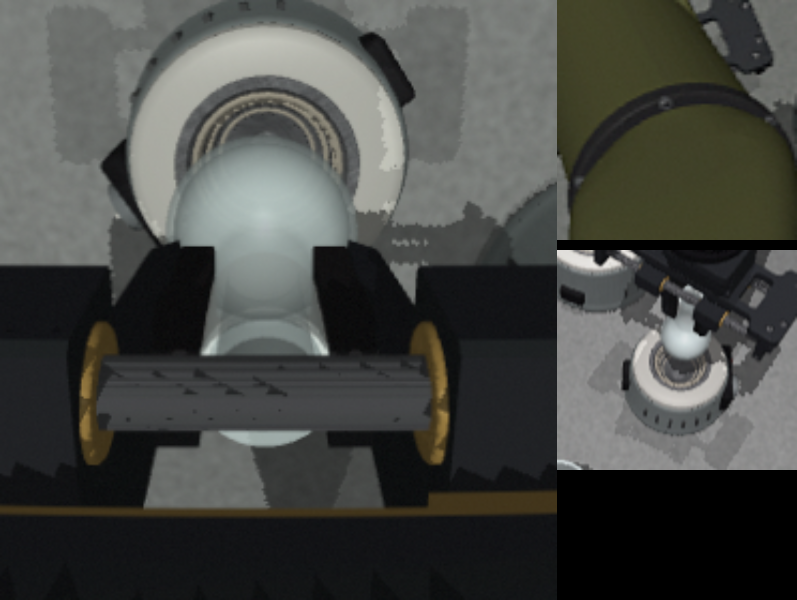

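Flask upright in the grip, its centre (crop x≈265) aligned with the bowl (x≈267). Lowering.

```bash
python3 -m jog '[{"wx":0,"wy":0,"wz":0,"dx":0,"dy":0,"dz":-0.05,"hand":1},{"wx":0,"wy":0,"wz":0,"dx":0,"dy":0,"dz":-0.07,"hand":1},{"wx":0,"wy":0,"wz":0,"dx":0,"dy":0,"dz":-0.07,"hand":1},{"wx":0,"wy":0,"wz":0,"dx":0,"dy":0,"dz":-0.04,"hand":1},{"wx":0,"wy":0,"wz":0,"dx":0,"dy":0,"dz":-0.02,"hand":1}]'; python3 -m jog '[{"wx":0,"wy":0,"wz":0,"dx":0,"dy":0,"dz":-0.01,"hand":1},{"wx":0,"wy":0,"wz":0,"dx":0,"dy":0,"dz":-0.008,"hand":1},{"wx":0,"wy":0,"wz":0,"dx":0,"dy":0,"dz":0,"hand":1},{"wx":0,"wy":0,"wz":0,"dx":0,"dy":0,"dz":0,"hand":1},{"wx":0,"wy":0,"wz":0,"dx":0,"dy":0,"dz":0,"hand":1}]'; python3 -m jog '[{"wx":0,"wy":0,"wz":0,"dx":0,"dy":0,"dz":-0.006,"hand":1},{"wx":0,"wy":0,"wz":0,"dx":0,"dy":0,"dz":-0.006,"hand":1},{"wx":0,"wy":0,"wz":0,"dx":0,"dy":0,"dz":0,"hand":1},{"wx":0,"wy":0,"wz":0,"dx":0,"dy":0,"dz":0,"hand":1}]'
```

```text
clock: 18.47
tool_pos: [0.5592, 0.1136, 0.1101]
eef_rot: [0.98, 0.2, -0.0, 0.0]
contact_force: [-0.3, 0.3, 0.0]
opening: 0.246
finger_force: 14.2
clock: 18.88
tool_pos: [0.5597, 0.1139, 0.1066]
eef_rot: [0.98, 0.2, 0.001, -0.0]
contact_force: [0.4, 1.0, -1.4]
opening: 0.246
finger_force: 14.2
clock: 19.22
tool_pos: [0.5594, 0.1129, 0.1038]
eef_rot: [0.98, 0.2, 0.0, 0.001]
contact_force: [-1.8, -2.9, 6.4]
opening: 0.243
finger_force: 14.4
```

```bash
python3 -m jog '[{"wx":0,"wy":0,"wz":0,"dx":-0.004,"dy":-0.006,"dz":0,"hand":1},{"wx":0,"wy":0,"wz":0,"dx":0,"dy":0,"dz":0,"hand":1},{"wx":0,"wy":0,"wz":0,"dx":0,"dy":0,"dz":0,"hand":1}]'; python3 -m jog '[{"wx":0,"wy":0,"wz":0,"dx":0,"dy":0,"dz":-0.005,"hand":1},{"wx":0,"wy":0,"wz":0,"dx":0,"dy":0,"dz":0,"hand":1},{"wx":0,"wy":0,"wz":0,"dx":0,"dy":0,"dz":0,"hand":1}]'
```

```text
clock: 19.47
tool_pos: [0.5583, 0.1122, 0.103]
eef_rot: [0.98, 0.2, 0.0, 0.0]
contact_force: [-0.2, -0.8, -0.3]
opening: 0.244
finger_force: 14.4
clock: 19.72
tool_pos: [0.5584, 0.1116, 0.1023]
eef_rot: [0.98, 0.2, 0.0, 0.001]
contact_force: [-1.3, -1.7, 6.5]
opening: 0.242
finger_force: 14.4
```

```bash
python3 -m jog '[{"wx":0,"wy":0,"wz":0,"dx":-0.003,"dy":-0.004,"dz":0,"hand":1},{"wx":0,"wy":0,"wz":0,"dx":0,"dy":0,"dz":0,"hand":1},{"wx":0,"wy":0,"wz":0,"dx":0,"dy":0,"dz":-0.002,"hand":1},{"wx":0,"wy":0,"wz":0,"dx":0,"dy":0,"dz":0,"hand":1},{"wx":0,"wy":0,"wz":0,"dx":0,"dy":0,"dz":0,"hand":1}]'; python3 -m jog '[{"wx":0,"wy":0,"wz":0,"dx":0,"dy":0,"dz":0,"hand":0.7},{"wx":0,"wy":0,"wz":0,"dx":0,"dy":0,"dz":0,"hand":0.5},{"wx":0,"wy":0,"wz":0,"dx":0,"dy":0,"dz":0,"hand":0.3},{"wx":0,"wy":0,"wz":0,"dx":0,"dy":0,"dz":0,"hand":0.1},{"wx":0,"wy":0,"wz":0,"dx":0,"dy":0,"dz":0,"hand":0}]' 5; python3 -m jog '[{"wx":0,"wy":0,"wz":0,"dx":0,"dy":0,"dz":0,"hand":0},{"wx":0,"wy":0,"wz":0,"dx":0,"dy":0,"dz":0,"hand":0},{"wx":0,"wy":0,"wz":0,"dx":0,"dy":0,"dz":0,"hand":0},{"wx":0,"wy":0,"wz":0,"dx":0,"dy":0,"dz":0.04,"hand":0},{"wx":0,"wy":0,"wz":0,"dx":0,"dy":0,"dz":0.1,"hand":0}]'; python3 -m jog '[{"wx":0,"wy":0,"wz":0,"dx":0,"dy":0,"dz":0.12,"hand":0},{"wx":0,"wy":0,"wz":0,"dx":0,"dy":0,"dz":0.12,"hand":0},{"wx":0,"wy":0,"wz":0,"dx":0,"dy":0,"dz":0.08,"hand":0},{"wx":0,"wy":0,"wz":0,"dx":0,"dy":0,"dz":0,"hand":0},{"wx":0,"wy":0,"wz":0,"dx":0,"dy":0,"dz":0,"hand":0}]'
python3 - <<'E'
from h import *
W=r.snapshot("wrist");S=r.snapshot("scene");print(r.get_state()["tool_pos"])
a=[cv2.resize(W[100:380,200:460],(557,600)),cv2.resize(S[150:280,290:410],(240,260))]
k=np.zeros((600,240,3),np.uint8);k[250:510]=a[1];cv2.imwrite("pics/p5.png",np.hstack([a[0],k])[:,:,::-1])
E
```

```text
clock: 20.13
tool_pos: [0.5579, 0.111, 0.1016]
eef_rot: [0.98, 0.2, 0.0, 0.0]
contact_force: [-1.0, -2.0, 4.7]
opening: 0.241
finger_force: 14.4
clock: 20.55
tool_pos: [0.5574, 0.1114, 0.101]
eef_rot: [0.98, 0.2, -0.0, -0.0]
contact_force: [-0.0, -0.2, -0.2]
opening: 0.579
finger_force: 0.0
clock: 20.97
tool_pos: [0.5554, 0.1107, 0.1346]
eef_rot: [0.98, 0.2, -0.003, 0.0]
contact_force: [0.2, 0.7, -0.1]
opening: 0.96
finger_force: 0.0
clock: 21.38
tool_pos: [0.5582, 0.1114, 0.2179]
eef_rot: [0.98, 0.2, 0.002, -0.0]
contact_force: [-0.7, 0.1, -0.3]
opening: 1.002
finger_force: 0.0
[0.55682453 0.11091777 0.21569998]
```

View pics/p5.png

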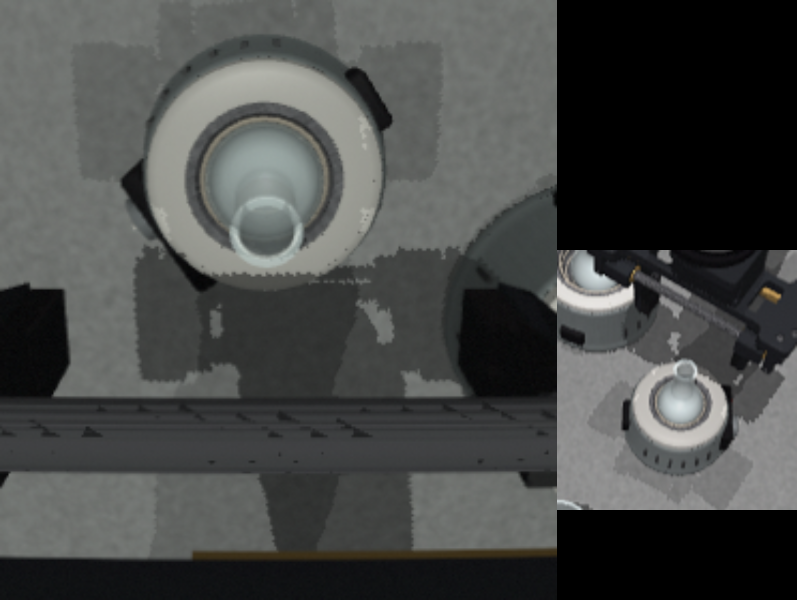

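Small flask is upright and concentric in the small mantle, at the expected height. On to the medium flask.

```bash
python3 -m jog '[{"wx":0,"wy":0,"wz":0,"dx":-0.01,"dy":-0.1,"dz":0,"hand":0},{"wx":0,"wy":0,"wz":0,"dx":-0.01,"dy":-0.14,"dz":0,"hand":0},{"wx":0,"wy":0,"wz":0,"dx":-0.01,"dy":-0.14,"dz":0,"hand":0},{"wx":0,"wy":0,"wz":0,"dx":-0.01,"dy":-0.14,"dz":0,"hand":0},{"wx":0,"wy":0,"wz":0,"dx":-0.01,"dy":-0.14,"dz":0,"hand":0}]'; python3 -m jog '[{"wx":0,"wy":0,"wz":0,"dx":-0.005,"dy":-0.12,"dz":0,"hand":0},{"wx":0,"wy":0,"wz":0,"dx":0,"dy":0,"dz":0,"hand":0},{"wx":0,"wy":0,"wz":0,"dx":0,"dy":0,"dz":0,"hand":0},{"wx":0,"wy":0,"wz":0,"dx":0,"dy":0,"dz":0,"hand":0},{"wx":0,"wy":0,"wz":0,"dx":0,"dy":0,"dz":0,"hand":0}]'
python3 - <<'E'
from h import *
i=r.camera_info("wrist");W=r.snapshot("wrist");print(r.get_state()["tool_pos"])
p,a,q=collar(W,i,"wrist",.5455,-.0835,.09,.066,120);print(p,a,q,onz("wrist",p,.09))
u,v=proj(i,[.544,-.0837,.157])[0];print(u,v)
cv2.imwrite("pics/p6.png",cv2.resize(W[int(v)-60:int(v)+60,int(u)-70:int(u)+70],None,fx=4,fy=4)[:,:,::-1])
E
```

```text
clock: 21.9
tool_pos: [0.5436, -0.0552, 0.2148]
eef_rot: [0.98, 0.2, -0.002, -0.0]
contact_force: [1.3, -0.1, -0.1]
opening: 0.998
finger_force: 0.0
clock: 22.32
tool_pos: [0.5436, -0.0819, 0.2157]
eef_rot: [0.98, 0.201, -0.0, -0.001]
contact_force: [0.2, 0.4, -0.3]
opening: 0.998
finger_force: 0.0
[ 0.54370902 -0.08176531  0.21583357]
[325.72584782 186.40995274] [146.05299377 154.22714233] (151.95138549804688, 156.02874755859375) [ 0.54756375 -0.08290656  0.09      ]
325.5302484002443 215.16530790525815
```

View pics/p6.png

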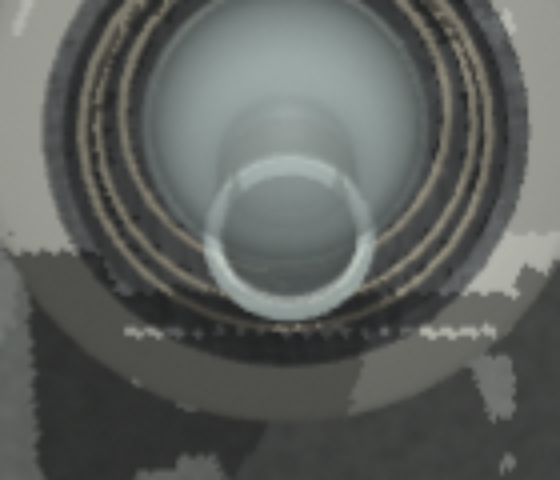

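Rim centre at (327,214.5) against (325.5,215) predicted: 3 mm more in -y, then down.

```bash
python3 -m jog '[{"wx":0,"wy":0,"wz":0,"dx":0.002,"dy":-0.012,"dz":-0.06,"hand":0},{"wx":0,"wy":0,"wz":0,"dx":0,"dy":0,"dz":-0.1,"hand":0},{"wx":0,"wy":0,"wz":0,"dx":0,"dy":0,"dz":-0.12,"hand":0},{"wx":0,"wy":0,"wz":0,"dx":0,"dy":0,"dz":-0.09,"hand":0},{"wx":0,"wy":0,"wz":0,"dx":0,"dy":0,"dz":-0.04,"hand":0}]'; python3 -m jog '[{"wx":0,"wy":0,"wz":0,"dx":0,"dy":0,"dz":0,"hand":0},{"wx":0,"wy":0,"wz":0,"dx":0,"dy":0,"dz":0,"hand":0.4},{"wx":0,"wy":0,"wz":0,"dx":0,"dy":0,"dz":0,"hand":0.5},{"wx":0,"wy":0,"wz":0,"dx":0,"dy":0,"dz":0,"hand":0.6},{"wx":0,"wy":0,"wz":0,"dx":0,"dy":0,"dz":0,"hand":0.65}]' 16; python3 -m jog '[{"wx":0,"wy":0,"wz":0,"dx":0,"dy":0,"dz":0,"hand":0.7},{"wx":0,"wy":0,"wz":0,"dx":0,"dy":0,"dz":0,"hand":0.75},{"wx":0,"wy":0,"wz":0,"dx":0,"dy":0,"dz":0,"hand":0.8},{"wx":0,"wy":0,"wz":0,"dx":0,"dy":0,"dz":0,"hand":1},{"wx":0,"wy":0,"wz":0,"dx":0,"dy":0,"dz":0,"hand":1}]'; python3 -m jog '[{"wx":0,"wy":0,"wz":0,"dx":0,"dy":0,"dz":0,"hand":1},{"wx":0,"wy":0,"wz":0,"dx":0,"dy":0,"dz":0,"hand":1},{"wx":0,"wy":0,"wz":0,"dx":0,"dy":0,"dz":0,"hand":1},{"wx":0,"wy":0,"wz":0,"dx":0,"dy":0,"dz":0,"hand":1}]'
```

```text
clock: 22.78
tool_pos: [0.5427, -0.0851, 0.1111]
eef_rot: [0.98, 0.201, -0.002, -0.001]
contact_force: [0.4, -0.9, -0.4]
opening: 0.998
finger_force: 0.0
clock: 23.2
tool_pos: [0.5451, -0.0868, 0.115]
eef_rot: [0.98, 0.2, 0.001, 0.0]
contact_force: [-0.7, -0.8, 0.7]
opening: 0.721
finger_force: 0.0
clock: 23.62
tool_pos: [0.5443, -0.0868, 0.1138]
eef_rot: [0.98, 0.2, 0.0, 0.0]
contact_force: [0.9, -0.1, 0.3]
opening: 0.342
finger_force: 0.1
clock: 23.95
tool_pos: [0.544, -0.086, 0.1136]
eef_rot: [0.98, 0.2, -0.0, -0.0]
contact_force: [-1.2, 2.3, 0.7]
opening: 0.293
finger_force: 15.9
```

```bash
python3 -m jog '[{"wx":0,"wy":0,"wz":0,"dx":0,"dy":0,"dz":0.02,"hand":1},{"wx":0,"wy":0,"wz":0,"dx":0,"dy":0,"dz":0.05,"hand":1},{"wx":0,"wy":0,"wz":0,"dx":0,"dy":0,"dz":0.08,"hand":1},{"wx":0,"wy":0,"wz":0,"dx":0,"dy":0,"dz":0.08,"hand":1},{"wx":0,"wy":0,"wz":0,"dx":0,"dy":0,"dz":0.05,"hand":1}]'; python3 -m jog '[{"wx":0,"wy":0,"wz":0,"dx":0,"dy":0,"dz":0.02,"hand":1},{"wx":0,"wy":0,"wz":0,"dx":-0.01,"dy":-0.03,"dz":0,"hand":1},{"wx":0,"wy":0,"wz":0,"dx":-0.02,"dy":-0.06,"dz":0,"hand":1},{"wx":0,"wy":0,"wz":0,"dx":-0.03,"dy":-0.1,"dz":0,"hand":1},{"wx":0,"wy":0,"wz":0,"dx":-0.04,"dy":-0.12,"dz":0,"hand":1}]'; python3 -m jog '[{"wx":0,"wy":0,"wz":0,"dx":-0.04,"dy":-0.12,"dz":0,"hand":1},{"wx":0,"wy":0,"wz":0,"dx":-0.04,"dy":-0.12,"dz":0,"hand":1},{"wx":0,"wy":0,"wz":0,"dx":-0.04,"dy":-0.12,"dz":0,"hand":1},{"wx":0,"wy":0,"wz":0,"dx":-0.03,"dy":-0.12,"dz":0,"hand":1},{"wx":0,"wy":0,"wz":0,"dx":-0.02,"dy":-0.09,"dz":0,"hand":1}]'; python3 -m jog '[{"wx":0,"wy":0,"wz":0,"dx":-0.02,"dy":-0.06,"dz":0,"hand":1},{"wx":0,"wy":0,"wz":0,"dx":-0.01,"dy":-0.03,"dz":0,"hand":1},{"wx":0,"wy":0,"wz":0,"dx":0,"dy":0,"dz":0,"hand":1},{"wx":0,"wy":0,"wz":0,"dx":0,"dy":0,"dz":0,"hand":1},{"wx":0,"wy":0,"wz":0,"dx":0,"dy":0,"dz":0,"hand":1}]'
```

```text
clock: 24.37
tool_pos: [0.5452, -0.0877, 0.1858]
eef_rot: [0.98, 0.2, 0.001, 0.001]
contact_force: [-0.5, -0.2, -0.5]
opening: 0.289
finger_force: 15.9
clock: 24.78
tool_pos: [0.519, -0.1639, 0.1879]
eef_rot: [0.979, 0.202, -0.0, -0.0]
contact_force: [0.5, -0.8, -0.3]
opening: 0.292
finger_force: 15.9
clock: 25.2
tool_pos: [0.4737, -0.3108, 0.1874]
eef_rot: [0.98, 0.198, -0.002, 0.0]
contact_force: [0.6, -1.1, -0.7]
opening: 0.297
finger_force: 15.9
clock: 25.62
tool_pos: [0.4698, -0.3275, 0.1885]
eef_rot: [0.98, 0.201, 0.0, -0.001]
contact_force: [0.7, -0.2, -0.1]
opening: 0.287
finger_force: 15.9
```

```bash
python3 -m jog '[{"wx":0,"wy":0,"wz":0,"dx":-0.002,"dy":-0.002,"dz":-0.04,"hand":1},{"wx":0,"wy":0,"wz":0,"dx":0,"dy":0,"dz":-0.07,"hand":1},{"wx":0,"wy":0,"wz":0,"dx":0,"dy":0,"dz":-0.07,"hand":1},{"wx":0,"wy":0,"wz":0,"dx":0,"dy":0,"dz":-0.04,"hand":1},{"wx":0,"wy":0,"wz":0,"dx":0,"dy":0,"dz":-0.02,"hand":1}]'; python3 -m jog '[{"wx":0,"wy":0,"wz":0,"dx":0,"dy":0,"dz":-0.01,"hand":1},{"wx":0,"wy":0,"wz":0,"dx":0,"dy":0,"dz":-0.01,"hand":1},{"wx":0,"wy":0,"wz":0,"dx":0,"dy":0,"dz":0,"hand":1},{"wx":0,"wy":0,"wz":0,"dx":0,"dy":0,"dz":0,"hand":1},{"wx":0,"wy":0,"wz":0,"dx":0,"dy":0,"dz":0,"hand":1}]'; python3 -m jog '[{"wx":0,"wy":0,"wz":0,"dx":0,"dy":0,"dz":-0.006,"hand":1},{"wx":0,"wy":0,"wz":0,"dx":0,"dy":0,"dz":-0.006,"hand":1},{"wx":0,"wy":0,"wz":0,"dx":0,"dy":0,"dz":0,"hand":1},{"wx":0,"wy":0,"wz":0,"dx":0,"dy":0,"dz":0,"hand":1}]'
```

```text
clock: 26.03
tool_pos: [0.4682, -0.3282, 0.1269]
eef_rot: [0.98, 0.201, -0.001, -0.001]
contact_force: [-0.4, -0.4, -1.0]
opening: 0.287
finger_force: 15.9
clock: 26.45
tool_pos: [0.4692, -0.33, 0.1244]
eef_rot: [0.98, 0.2, 0.0, 0.0]
contact_force: [0.4, -0.4, -0.3]
opening: 0.288
finger_force: 15.9
clock: 26.78
tool_pos: [0.4687, -0.3297, 0.1207]
eef_rot: [0.98, 0.2, -0.0, -0.0]
contact_force: [0.4, 0.0, 0.1]
opening: 0.291
finger_force: 15.9
```

```bash
python3 -m jog '[{"wx":0,"wy":0,"wz":0,"dx":0,"dy":0,"dz":-0.005,"hand":1},{"wx":0,"wy":0,"wz":0,"dx":0,"dy":0,"dz":-0.005,"hand":1},{"wx":0,"wy":0,"wz":0,"dx":0,"dy":0,"dz":0,"hand":1},{"wx":0,"wy":0,"wz":0,"dx":0,"dy":0,"dz":0,"hand":1}]'; python3 -m jog '[{"wx":0,"wy":0,"wz":0,"dx":0,"dy":0,"dz":-0.004,"hand":1},{"wx":0,"wy":0,"wz":0,"dx":0,"dy":0,"dz":-0.002,"hand":1},{"wx":0,"wy":0,"wz":0,"dx":0,"dy":0,"dz":0,"hand":1},{"wx":0,"wy":0,"wz":0,"dx":0,"dy":0,"dz":0,"hand":1}]'
```

```text
clock: 27.12
tool_pos: [0.4687, -0.3297, 0.1181]
eef_rot: [0.98, 0.2, -0.0, -0.0]
contact_force: [0.2, 0.6, -1.4]
opening: 0.293
finger_force: 15.9
clock: 27.45
tool_pos: [0.4688, -0.3296, 0.1169]
eef_rot: [0.98, 0.2, -0.0, 0.0]
contact_force: [-1.2, 0.0, 1.5]
opening: 0.291
finger_force: 15.9
```

```bash
python3 -m jog '[{"wx":0,"wy":0,"wz":0,"dx":0,"dy":0,"dz":-0.003,"hand":1},{"wx":0,"wy":0,"wz":0,"dx":0,"dy":0,"dz":0,"hand":1},{"wx":0,"wy":0,"wz":0,"dx":0,"dy":0,"dz":0,"hand":1}]'; python3 -m jog '[{"wx":0,"wy":0,"wz":0,"dx":0,"dy":0,"dz":0,"hand":0.65},{"wx":0,"wy":0,"wz":0,"dx":0,"dy":0,"dz":0,"hand":0.5},{"wx":0,"wy":0,"wz":0,"dx":0,"dy":0,"dz":0,"hand":0.3},{"wx":0,"wy":0,"wz":0,"dx":0,"dy":0,"dz":0,"hand":0.1},{"wx":0,"wy":0,"wz":0,"dx":0,"dy":0,"dz":0,"hand":0}]' 5; python3 -m jog '[{"wx":0,"wy":0,"wz":0,"dx":0,"dy":0,"dz":0,"hand":0},{"wx":0,"wy":0,"wz":0,"dx":0,"dy":0,"dz":0,"hand":0},{"wx":0,"wy":0,"wz":0,"dx":0,"dy":0,"dz":0,"hand":0},{"wx":0,"wy":0,"wz":0,"dx":0,"dy":0,"dz":0.05,"hand":0},{"wx":0,"wy":0,"wz":0,"dx":0,"dy":0,"dz":0.1,"hand":0}]'; python3 -m jog '[{"wx":0,"wy":0,"wz":0,"dx":0,"dy":0,"dz":0.12,"hand":0},{"wx":0,"wy":0,"wz":0,"dx":0,"dy":0,"dz":0.12,"hand":0},{"wx":0,"wy":0,"wz":0,"dx":0,"dy":0,"dz":0.1,"hand":0},{"wx":0,"wy":0,"wz":0,"dx":-0.02,"dy":0.08,"dz":0.05,"hand":0},{"wx":0,"wy":0,"wz":0,"dx":-0.02,"dy":0.12,"dz":0,"hand":0}]'; python3 -m jog '[{"wx":0,"wy":0,"wz":0,"dx":-0.02,"dy":0.15,"dz":0,"hand":0},{"wx":0,"wy":0,"wz":0,"dx":-0.02,"dy":0.15,"dz":0,"hand":0},{"wx":0,"wy":0,"wz":0,"dx":0,"dy":0.15,"dz":0,"hand":0},{"wx":0,"wy":0,"wz":0,"dx":0,"dy":0.15,"dz":0,"hand":0},{"wx":0,"wy":0,"wz":0,"dx":0,"dy":0.15,"dz":0,"hand":0}]'
python3 - <<'E'
from h import *
S=r.snapshot("scene");T=r.snapshot("top");print(r.get_state()["tool_pos"])
k=np.hstack([cv2.resize(S[40:130,240:340],(400,360)),cv2.resize(T[205:295,400:500],(400,360))]);cv2.imwrite("pics/p7.png",k[:,:,::-1])
R=[]
for c,I in (("scene",S),("top",T)):
    f=r.camera_info(c);p,a,q=collar(I,f,c,.546,-.082,.09,.066,135);R.append(ray(c,p));print("mL",c,p.round(1),onz(c,p,.09).round(4))
E
```

```text
clock: 27.7
tool_pos: [0.4686, -0.3294, 0.1166]
eef_rot: [0.98, 0.2, -0.0, 0.0]
contact_force: [-1.5, 1.5, 6.8]
opening: 0.288
finger_force: 16.0
clock: 28.12
tool_pos: [0.4688, -0.3298, 0.1158]
eef_rot: [0.98, 0.2, -0.0, 0.0]
contact_force: [-0.9, 1.1, 0.1]
opening: 0.63
finger_force: 0.0
clock: 28.53
tool_pos: [0.4669, -0.3287, 0.1515]
eef_rot: [0.98, 0.2, -0.002, -0.002]
contact_force: [-0.1, -0.6, 0.3]
opening: 0.994
finger_force: 0.0
clock: 28.95
tool_pos: [0.4603, -0.2831, 0.2539]
eef_rot: [0.98, 0.197, 0.003, 0.003]
contact_force: [0.2, -0.9, 0.6]
opening: 1.004
finger_force: 0.0
clock: 29.37
tool_pos: [0.4483, -0.0907, 0.2512]
eef_rot: [0.98, 0.2, 0.0, 0.0]
contact_force: [0.9, 0.4, -0.2]
opening: 1.002
finger_force: 0.0
[ 0.44921164 -0.08511125  0.25162394]
mL scene [309.4 155.5] [ 0.5468 -0.0802  0.09  ]
mL top [358.1 220.6] [ 0.5473 -0.0815  0.09  ]
```

View pics/p7.png

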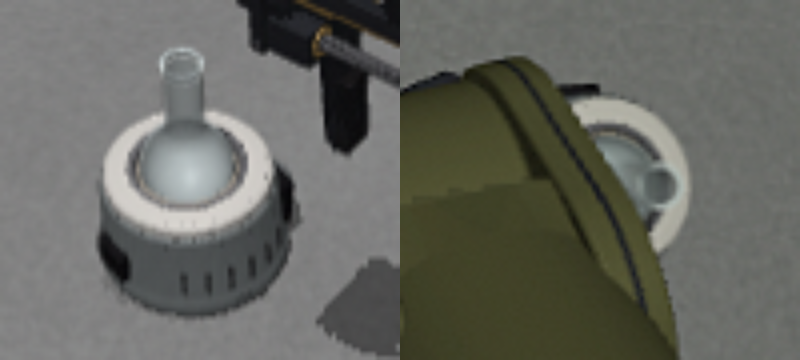

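Medium flask is upright and concentric in the medium mantle. Back to the large flask on the ring.

```bash
python3 -m jog '[{"wx":0,"wy":0,"wz":0,"dx":0,"dy":0.15,"dz":0,"hand":0},{"wx":0,"wy":0,"wz":0,"dx":0,"dy":0.15,"dz":0,"hand":0},{"wx":0,"wy":0,"wz":0,"dx":0,"dy":0.15,"dz":0,"hand":0},{"wx":0,"wy":0,"wz":0,"dx":0,"dy":0.15,"dz":0,"hand":0},{"wx":0,"wy":0,"wz":0,"dx":0,"dy":0.15,"dz":0,"hand":0}]'; python3 -m jog '[{"wx":0,"wy":0,"wz":0,"dx":0,"dy":0.15,"dz":0,"hand":0},{"wx":0,"wy":0,"wz":0,"dx":0,"dy":0.15,"dz":0,"hand":0},{"wx":0,"wy":0,"wz":0,"dx":0,"dy":0.15,"dz":0,"hand":0},{"wx":0,"wy":0,"wz":0,"dx":0,"dy":0.15,"dz":0,"hand":0},{"wx":0,"wy":0,"wz":0,"dx":0,"dy":0.15,"dz":0,"hand":0}]'; python3 -m jog '[{"wx":0,"wy":0,"wz":0,"dx":0,"dy":0.12,"dz":0,"hand":0},{"wx":0,"wy":0,"wz":0,"dx":0,"dy":0,"dz":0,"hand":0},{"wx":0,"wy":0,"wz":0,"dx":0,"dy":0,"dz":0,"hand":0},{"wx":0,"wy":0,"wz":0,"dx":0,"dy":0,"dz":0,"hand":0},{"wx":0,"wy":0,"wz":0,"dx":0,"dy":0,"dz":0,"hand":0}]'
python3 - <<'E'
from h import *
i=r.camera_info("wrist");W=r.snapshot("wrist");print(r.get_state()["tool_pos"])
u,v=proj(i,[.448,.330,.162])[0];print(u,v)
cv2.imwrite("pics/p8.png",cv2.resize(W[int(v)-80:int(v)+80,int(u)-80:int(u)+80],None,fx=3,fy=3)[:,:,::-1])
E
```

```text
clock: 29.88
tool_pos: [0.4488, 0.0962, 0.2511]
eef_rot: [0.98, 0.2, 0.0, 0.0]
contact_force: [1.6, 0.2, -0.1]
opening: 1.0
finger_force: 0.0
clock: 30.3
tool_pos: [0.449, 0.2839, 0.251]
eef_rot: [0.98, 0.2, 0.0, 0.0]
contact_force: [0.7, 0.6, -0.6]
opening: 0.998
finger_force: 0.0
clock: 30.72
tool_pos: [0.4494, 0.3104, 0.2508]
eef_rot: [0.98, 0.199, -0.0, 0.001]
contact_force: [-0.5, -0.7, 0.2]
opening: 1.001
finger_force: 0.0
[0.44938028 0.31054789 0.25091231]
296.99833329135026 193.56839675124274
```

View pics/p8.png

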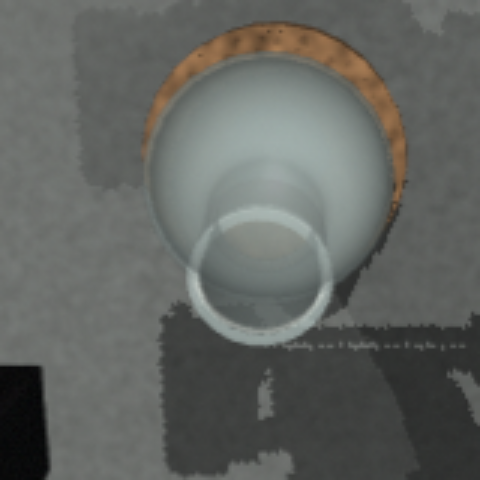

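```bash
python3 - <<'E'
from h import *
from scipy.optimize import least_squares
i=r.camera_info("wrist")
print("rim",onz("wrist",(302.4,204.3),.162),onz("wrist",(302.4,204.3),.158))
# ball silhouette centre -> extents crop x145-393, top y54
print("ball~",onz("wrist",(216+268/3,113+175/3),.0645))
S=r.snapshot("scene");T=r.snapshot("top")
print("pred rim scene",proj(r.camera_info("scene"),[.448,.33,.162]))
print("scene",[d["bbox"] for d in r.search_frame("scene","flask_large")][:1])
print("ball extents pred",proj(r.camera_info("scene"),[.448,.33,.0645]))
cv2.imwrite("pics/p9.png",cv2.resize(S[230:330,390:510],None,fx=5,fy=5)[:,:,::-1])
E
```

```text
rim [0.44193709 0.32340674 0.162     ] [0.44076097 0.32317687 0.158     ]
ball~ [0.44689091 0.32817917 0.0645    ]
pred rim scene [[474.27262419 267.92155442]]
scene [[438.4, 255.3, 484.0, 303.4]]
ball extents pred [[457.27457698 284.08691044]]
```

View pics/p9.png

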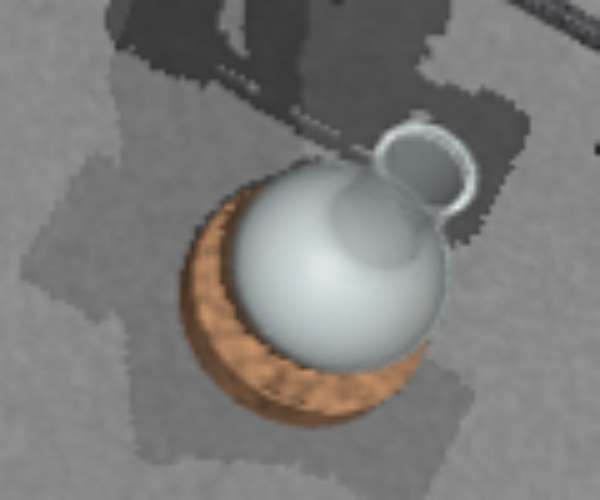

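The large flask leans slightly on the ring: rim at wrist (302,204) and scene (475,264), about 7 mm towards -x,-y of the ball's centre. It is stable; I grasp the neck where it is and correct the tilt in the air.

```bash
python3 - <<'E'
from h import *
print(tri([ray("wrist",(302.4,204.3)),ray("scene",(474.7,264))]))
E
python3 -m jog '[{"wx":0,"wy":0,"wz":0,"dx":-0.024,"dy":0.058,"dz":0,"hand":0},{"wx":0,"wy":0,"wz":0,"dx":0,"dy":0,"dz":-0.06,"hand":0},{"wx":0,"wy":0,"wz":0,"dx":0,"dy":0,"dz":-0.12,"hand":0},{"wx":0,"wy":0,"wz":0,"dx":0,"dy":0,"dz":-0.06,"hand":0},{"wx":0,"wy":0,"wz":0,"dx":0,"dy":0,"dz":0,"hand":0}]';python3 -m jog '[{"wx":0,"wy":0,"wz":0,"dx":0,"dy":0,"dz":0,"hand":0},{"wx":0,"wy":0,"wz":0,"dx":0,"dy":0,"dz":0,"hand":0}]'
```

```text
[0.44095987 0.32447563 0.15958012]
clock: 31.33
tool_pos: [0.4413, 0.3251, 0.1882]
eef_rot: [0.98, 0.2, -0.003, 0.002]
contact_force: [-0.6, -1.3, 1.2]
opening: 0.996
finger_force: 0.0
clock: 31.5
tool_pos: [0.4434, 0.3276, 0.192]
eef_rot: [0.98, 0.2, 0.001, -0.0]
contact_force: [0.3, 0.8, 0.2]
opening: 1.0
finger_force: 0.0
```

```bash
python3 -m jog '[{"wx":0.021,"wy":-0.03,"wz":0,"dx":0.003,"dy":0,"dz":-0.07,"hand":0},{"wx":0,"wy":0,"wz":0,"dx":0,"dy":0,"dz":-0.09,"hand":0},{"wx":0,"wy":0,"wz":0,"dx":0,"dy":0,"dz":-0.08,"hand":0},{"wx":0,"wy":0,"wz":0,"dx":0,"dy":0,"dz":-0.045,"hand":0},{"wx":0,"wy":0,"wz":0,"dx":0,"dy":0,"dz":-0.018,"hand":0}]'; python3 -m jog '[{"wx":0,"wy":0,"wz":0,"dx":0,"dy":0,"dz":0,"hand":0},{"wx":0,"wy":0,"wz":0,"dx":0,"dy":0,"dz":0,"hand":0.3},{"wx":0,"wy":0,"wz":0,"dx":0,"dy":0,"dz":0,"hand":0.4},{"wx":0,"wy":0,"wz":0,"dx":0,"dy":0,"dz":0,"hand":0.45},{"wx":0,"wy":0,"wz":0,"dx":0,"dy":0,"dz":0,"hand":0.5}]' 10; python3 - <<'E'
from h import *
s=r.get_state();print(s["tool_pos"],s["eef_rot"])
W=r.snapshot("wrist");cv2.imwrite("pics/p10.png",W[120:,:,::-1])
E
```

```text
clock: 31.92
tool_pos: [0.4437, 0.3273, 0.115]
eef_rot: [0.979, 0.2, 0.034, -0.014]
contact_force: [-0.5, 0.5, -0.4]
opening: 0.998
finger_force: 0.0
clock: 32.33
tool_pos: [0.444, 0.3276, 0.1161]
eef_rot: [0.979, 0.2, 0.034, -0.015]
contact_force: [-0.0, -0.7, 0.9]
opening: 0.72
finger_force: 0.0
[0.4439872  0.32756008 0.11606902] [ 0.9791169   0.19983122  0.03427851 -0.0149185 ]
```

View pics/p10.png

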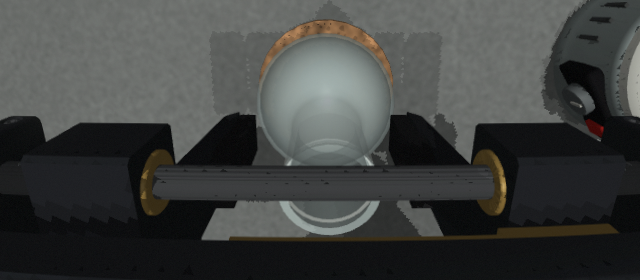

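I've gone past the limit of 14 viewed pictures (this was the 17th), so from here I work from numbers only. The neck (x≈330) lies between the fingers (257–390); closing.

```bash
python3 -m jog '[{"wx":0,"wy":0,"wz":0,"dx":0,"dy":0,"dz":0,"hand":0.53},{"wx":0,"wy":0,"wz":0,"dx":0,"dy":0,"dz":0,"hand":0.56},{"wx":0,"wy":0,"wz":0,"dx":0,"dy":0,"dz":0,"hand":0.59},{"wx":0,"wy":0,"wz":0,"dx":0,"dy":0,"dz":0,"hand":0.62},{"wx":0,"wy":0,"wz":0,"dx":0,"dy":0,"dz":0,"hand":0.65}]' 10; python3 -m jog '[{"wx":0,"wy":0,"wz":0,"dx":0,"dy":0,"dz":0,"hand":0.7},{"wx":0,"wy":0,"wz":0,"dx":0,"dy":0,"dz":0,"hand":0.8},{"wx":0,"wy":0,"wz":0,"dx":0,"dy":0,"dz":0,"hand":1},{"wx":0,"wy":0,"wz":0,"dx":0,"dy":0,"dz":0,"hand":1},{"wx":0,"wy":0,"wz":0,"dx":0,"dy":0,"dz":0,"hand":1}]'; python3 -m jog '[{"wx":0,"wy":0,"wz":0,"dx":0,"dy":0,"dz":0.02,"hand":1},{"wx":0,"wy":0,"wz":0,"dx":0,"dy":0,"dz":0.04,"hand":1},{"wx":0,"wy":0,"wz":0,"dx":0,"dy":0,"dz":0.07,"hand":1},{"wx":0,"wy":0,"wz":0,"dx":0,"dy":0,"dz":0.08,"hand":1},{"wx":0,"wy":0,"wz":0,"dx":0,"dy":0,"dz":0.08,"hand":1}]' 20
```

```text
clock: 32.8
tool_pos: [0.4436, 0.327, 0.1152]
eef_rot: [0.979, 0.2, 0.034, -0.014]
contact_force: [0.4, -0.5, 0.6]
opening: 0.381
finger_force: 10.0
clock: 33.22
tool_pos: [0.4436, 0.3271, 0.1152]
eef_rot: [0.979, 0.2, 0.034, -0.014]
contact_force: [-0.2, -0.7, 0.5]
opening: 0.383
finger_force: 10.0
clock: 33.63
tool_pos: [0.4431, 0.3273, 0.1891]
eef_rot: [0.979, 0.2, 0.033, -0.015]
contact_force: [-1.2, 0.4, -2.8]
opening: 0.38
finger_force: 20.0
```

```bash
python3 -m jog '[{"wx":-0.007,"wy":0.01,"wz":0,"dx":0,"dy":0,"dz":0.08,"hand":1},{"wx":-0.007,"wy":0.01,"wz":0,"dx":0,"dy":0,"dz":0.08,"hand":1},{"wx":-0.007,"wy":0.01,"wz":0,"dx":0,"dy":0,"dz":0.08,"hand":1},{"wx":0,"wy":0,"wz":0,"dx":0,"dy":0,"dz":0.05,"hand":1},{"wx":0,"wy":0,"wz":0,"dx":0,"dy":0,"dz":0.02,"hand":1}]'; python3 -m jog '[{"wx":0,"wy":0,"wz":0,"dx":0,"dy":0,"dz":0,"hand":1},{"wx":0,"wy":0,"wz":0,"dx":0,"dy":0,"dz":0,"hand":1},{"wx":0,"wy":0,"wz":0,"dx":0,"dy":0,"dz":0,"hand":1}]'
cat > ball.py <<'E'
from h import *
# bottom ball of held flask: expected if coaxial with the tool
s=r.get_state();p=s["tool_pos"];print(p,s["eef_rot"])
C=p+np.array([0,0,-.0505])   # ball centre (origin +42.5 mm; TCP 93 mm above origin)
for c in ("scene","wrist"):
    I=r.snapshot(c);i=r.camera_info(c);u=proj(i,C)[0]
    for d in r.masks_of(c,"flask_large")[:1]:
        m=d["region"].astype(np.uint8);cn=max(cv2.findContours(m,0,cv2.CHAIN_APPROX_NONE)[0],key=cv2.contourArea)
        dt=cv2.distanceTransform(m,cv2.DIST_L2,5);y,x=np.unravel_index(dt.argmax(),dt.shape)
        X=np.array(i["R"])@C+i["t"];print(c,round(d["p"],2),"pred",u.round(1),"seen",(x,y),round(float(dt.max()),1),"pred rad",round(float(i["mtx"][0,0]*.0425/X[2]),1),np.round(d["bbox"]),"onz",onz(c,(float(x),float(y)),C[2]).round(4))
E
python3 ball.py
```

```text
clock: 34.05
tool_pos: [0.4443, 0.3283, 0.268]
eef_rot: [0.98, 0.2, 0.002, -0.001]
contact_force: [0.2, -0.6, -1.3]
opening: 0.379
finger_force: 20.0
clock: 34.3
tool_pos: [0.4428, 0.3266, 0.2644]
eef_rot: [0.98, 0.2, -0.001, 0.001]
contact_force: [0.7, 0.2, -0.8]
opening: 0.381
finger_force: 20.0
[0.44280362 0.32658159 0.2643738 ] [ 9.79757505e-01  2.00184970e-01 -9.03355883e-04  6.26422460e-04]
scene 0.79 pred [486.  254.4] seen (np.int64(489), np.int64(260)) 20.0 pred rad 25.3 [461. 222. 523. 282.] onz [0.4454 0.3366 0.2139]
wrist 0.97 pred [322.7 219.1] seen (np.int64(323), np.int64(201)) 50.0 pred rad 67.7 [254. 153. 391. 353.] onz [0.4538 0.3311 0.2139]
```

Ball outline (254–391 wide, top at 153) agrees with a flask coaxial with the tool, so it is upright again. Carrying it to the large mantle.

```bash
python3 -m jog '[{"wx":0,"wy":0,"wz":0,"dx":0,"dy":-0.02,"dz":0,"hand":1},{"wx":0,"wy":0,"wz":0,"dx":0,"dy":-0.05,"dz":0,"hand":1},{"wx":0,"wy":0,"wz":0,"dx":0,"dy":-0.08,"dz":0,"hand":1},{"wx":0,"wy":0,"wz":0,"dx":0,"dy":-0.1,"dz":0,"hand":1},{"wx":0,"wy":0,"wz":0,"dx":0,"dy":-0.1,"dz":0,"hand":1}]'; python3 -m jog '[{"wx":0,"wy":0,"wz":0,"dx":0,"dy":-0.1,"dz":0,"hand":1},{"wx":0,"wy":0,"wz":0,"dx":0,"dy":-0.1,"dz":0,"hand":1},{"wx":0,"wy":0,"wz":0,"dx":0,"dy":-0.1,"dz":0,"hand":1},{"wx":0,"wy":0,"wz":0,"dx":0.02,"dy":-0.1,"dz":0,"hand":1},{"wx":0,"wy":0,"wz":0,"dx":0.03,"dy":-0.1,"dz":0,"hand":1}]'; python3 -m jog '[{"wx":0,"wy":0,"wz":0,"dx":0.04,"dy":-0.1,"dz":0,"hand":1},{"wx":0,"wy":0,"wz":0,"dx":0.04,"dy":-0.1,"dz":0,"hand":1},{"wx":0,"wy":0,"wz":0,"dx":0.04,"dy":-0.1,"dz":0,"hand":1},{"wx":0,"wy":0,"wz":0,"dx":0.04,"dy":-0.1,"dz":0,"hand":1},{"wx":0,"wy":0,"wz":0,"dx":0.04,"dy":-0.1,"dz":0,"hand":1}]'; python3 -m jog '[{"wx":0,"wy":0,"wz":0,"dx":0.04,"dy":-0.1,"dz":0,"hand":1},{"wx":0,"wy":0,"wz":0,"dx":0.04,"dy":-0.08,"dz":0,"hand":1},{"wx":0,"wy":0,"wz":0,"dx":0.03,"dy":-0.07,"dz":0,"hand":1},{"wx":0,"wy":0,"wz":0,"dx":0.03,"dy":-0.03,"dz":0,"hand":1},{"wx":0,"wy":0,"wz":0,"dx":0.015,"dy":-0.02,"dz":0,"hand":1}]'; python3 -m jog '[{"wx":0,"wy":0,"wz":0,"dx":0,"dy":0,"dz":0,"hand":1},{"wx":0,"wy":0,"wz":0,"dx":0,"dy":0,"dz":0,"hand":1},{"wx":0,"wy":0,"wz":0,"dx":0,"dy":0,"dz":0,"hand":1},{"wx":0,"wy":0,"wz":0,"dx":0,"dy":0,"dz":0,"hand":1}]'; python3 ball.py
```

```text
clock: 34.92
tool_pos: [0.4432, 0.2378, 0.2651]
eef_rot: [0.98, 0.2, -0.0, 0.0]
contact_force: [0.3, -0.7, -0.8]
opening: 0.376
finger_force: 20.0
clock: 35.33
tool_pos: [0.4549, 0.1122, 0.2653]
eef_rot: [0.98, 0.2, -0.001, 0.001]
contact_force: [0.3, 0.2, -1.5]
opening: 0.381
finger_force: 20.0
clock: 35.75
tool_pos: [0.5055, -0.0129, 0.2652]
eef_rot: [0.98, 0.2, -0.0, 0.0]
contact_force: [-0.3, -0.5, -1.2]
opening: 0.378
finger_force: 20.0
clock: 36.17
tool_pos: [0.5449, -0.0873, 0.2651]
eef_rot: [0.98, 0.199, -0.0, 0.0]
contact_force: [0.0, -0.3, -2.3]
opening: 0.38
finger_force: 20.0
clock: 36.5
tool_pos: [0.5443, -0.0838, 0.2653]
eef_rot: [0.98, 0.201, -0.0, -0.0]
contact_force: [-0.6, 0.1, -1.4]
opening: 0.377
finger_force: 20.0
[ 0.54432551 -0.08381686  0.26532624] [ 9.79555442e-01  2.01174154e-01 -1.52115354e-04 -2.70520476e-04]
scene 0.82 pred [308.5 118.1] seen (np.int64(306), np.int64(121)) 15.8 pred rad 20.8 [291.  80. 328. 141.] onz [ 0.5526 -0.0799  0.2148]
wrist 0.92 pred [321.3 218.7] seen (np.int64(322), np.int64(202)) 49.8 pred rad 67.8 [254. 154. 393. 353.] onz [ 0.5546 -0.0801  0.2148]
```

```bash
python3 -m jog '[{"wx":0,"wy":0,"wz":0,"dx":0,"dy":0,"dz":-0.05,"hand":1},{"wx":0,"wy":0,"wz":0,"dx":0,"dy":0,"dz":-0.09,"hand":1},{"wx":0,"wy":0,"wz":0,"dx":0,"dy":0,"dz":-0.1,"hand":1},{"wx":0,"wy":0,"wz":0,"dx":0,"dy":0,"dz":-0.09,"hand":1},{"wx":0,"wy":0,"wz":0,"dx":0,"dy":0,"dz":-0.05,"hand":1}]'; python3 -m jog '[{"wx":0,"wy":0,"wz":0,"dx":0,"dy":0,"dz":-0.03,"hand":1},{"wx":0,"wy":0,"wz":0,"dx":0,"dy":0,"dz":-0.02,"hand":1},{"wx":0,"wy":0,"wz":0,"dx":0,"dy":0,"dz":-0.01,"hand":1},{"wx":0,"wy":0,"wz":0,"dx":0,"dy":0,"dz":0,"hand":1},{"wx":0,"wy":0,"wz":0,"dx":0,"dy":0,"dz":0,"hand":1}]'; python3 -m jog '[{"wx":0,"wy":0,"wz":0,"dx":0,"dy":0,"dz":-0.008,"hand":1},{"wx":0,"wy":0,"wz":0,"dx":0,"dy":0,"dz":-0.008,"hand":1},{"wx":0,"wy":0,"wz":0,"dx":0,"dy":0,"dz":0,"hand":1},{"wx":0,"wy":0,"wz":0,"dx":0,"dy":0,"dz":0,"hand":1}]'
```

```text
clock: 37.12
tool_pos: [0.5435, -0.085, 0.1681]
eef_rot: [0.98, 0.2, -0.002, -0.0]
contact_force: [-0.5, 0.0, -2.5]
opening: 0.377
finger_force: 20.0
clock: 37.53
tool_pos: [0.5454, -0.0852, 0.156]
eef_rot: [0.98, 0.2, 0.001, 0.0]
contact_force: [-0.3, -0.0, -2.0]
opening: 0.38
finger_force: 20.0
clock: 37.87
tool_pos: [0.5448, -0.0853, 0.1513]
eef_rot: [0.98, 0.2, 0.0, 0.0]
contact_force: [0.6, -0.0, -1.9]
opening: 0.378
finger_force: 20.0
```

```bash
python3 -m jog '[{"wx":0,"wy":0,"wz":0,"dx":0,"dy":0,"dz":-0.01,"hand":1},{"wx":0,"wy":0,"wz":0,"dx":0,"dy":0,"dz":-0.01,"hand":1},{"wx":0,"wy":0,"wz":0,"dx":0,"dy":0,"dz":-0.006,"hand":1},{"wx":0,"wy":0,"wz":0,"dx":0,"dy":0,"dz":0,"hand":1},{"wx":0,"wy":0,"wz":0,"dx":0,"dy":0,"dz":0,"hand":1}]'; python3 -m jog '[{"wx":0,"wy":0,"wz":0,"dx":0,"dy":0,"dz":-0.006,"hand":1},{"wx":0,"wy":0,"wz":0,"dx":0,"dy":0,"dz":-0.004,"hand":1},{"wx":0,"wy":0,"wz":0,"dx":0,"dy":0,"dz":0,"hand":1},{"wx":0,"wy":0,"wz":0,"dx":0,"dy":0,"dz":0,"hand":1}]'
```

```text
clock: 38.28
tool_pos: [0.5447, -0.0852, 0.1446]
eef_rot: [0.98, 0.2, -0.0, -0.0]
contact_force: [0.6, -0.2, -1.0]
opening: 0.38
finger_force: 20.0
clock: 38.62
tool_pos: [0.5447, -0.0852, 0.1422]
eef_rot: [0.98, 0.2, -0.0, 0.0]
contact_force: [-1.3, -0.3, -2.3]
opening: 0.38
finger_force: 20.0
```

```bash
python3 -m jog '[{"wx":0,"wy":0,"wz":0,"dx":0,"dy":0,"dz":-0.004,"hand":1},{"wx":0,"wy":0,"wz":0,"dx":0,"dy":0,"dz":-0.002,"hand":1},{"wx":0,"wy":0,"wz":0,"dx":0,"dy":0,"dz":0,"hand":1},{"wx":0,"wy":0,"wz":0,"dx":0,"dy":0,"dz":0,"hand":1}]'; python3 -m jog '[{"wx":0,"wy":0,"wz":0,"dx":0,"dy":0,"dz":-0.004,"hand":1},{"wx":0,"wy":0,"wz":0,"dx":0,"dy":0,"dz":0,"hand":1},{"wx":0,"wy":0,"wz":0,"dx":0,"dy":0,"dz":0,"hand":1},{"wx":0,"wy":0,"wz":0,"dx":0,"dy":0,"dz":0,"hand":1}]'
```

```text
clock: 38.95
tool_pos: [0.5447, -0.0852, 0.1407]
eef_rot: [0.98, 0.2, -0.0, 0.0]
contact_force: [0.2, -0.2, -1.5]
opening: 0.38
finger_force: 20.0
clock: 39.28
tool_pos: [0.5451, -0.0849, 0.14]
eef_rot: [0.98, 0.2, 0.0, -0.0]
contact_force: [0.7, 0.4, 1.2]
opening: 0.381
finger_force: 20.0
```

```bash
python3 -m jog '[{"wx":0,"wy":0,"wz":0,"dx":0,"dy":0,"dz":-0.003,"hand":1},{"wx":0,"wy":0,"wz":0,"dx":0,"dy":0,"dz":0,"hand":1},{"wx":0,"wy":0,"wz":0,"dx":0,"dy":0,"dz":0,"hand":1}]'
```

```text
clock: 39.53
tool_pos: [0.5453, -0.0846, 0.1395]
eef_rot: [0.98, 0.2, 0.001, -0.0]
contact_force: [-0.7, 2.4, 5.6]
opening: 0.38
finger_force: 20.0
```

```bash
python3 -m jog '[{"wx":0,"wy":0,"wz":0,"dx":0,"dy":0.002,"dz":-0.001,"hand":1},{"wx":0,"wy":0,"wz":0,"dx":0,"dy":0,"dz":0,"hand":1}]'; python3 -m jog '[{"wx":0,"wy":0,"wz":0,"dx":0,"dy":0,"dz":0,"hand":0.58},{"wx":0,"wy":0,"wz":0,"dx":0,"dy":0,"dz":0,"hand":0.5},{"wx":0,"wy":0,"wz":0,"dx":0,"dy":0,"dz":0,"hand":0.3},{"wx":0,"wy":0,"wz":0,"dx":0,"dy":0,"dz":0,"hand":0.1},{"wx":0,"wy":0,"wz":0,"dx":0,"dy":0,"dz":0,"hand":0}]' 5; python3 -m jog '[{"wx":0,"wy":0,"wz":0,"dx":0,"dy":0,"dz":0,"hand":0},{"wx":0,"wy":0,"wz":0,"dx":0,"dy":0,"dz":0,"hand":0},{"wx":0,"wy":0,"wz":0,"dx":0,"dy":0,"dz":0,"hand":0},{"wx":0,"wy":0,"wz":0,"dx":0,"dy":0,"dz":0.05,"hand":0},{"wx":0,"wy":0,"wz":0,"dx":0,"dy":0,"dz":0.1,"hand":0}]'; python3 -m jog '[{"wx":0,"wy":0,"wz":0,"dx":0,"dy":0,"dz":0.12,"hand":0},{"wx":0,"wy":0,"wz":0,"dx":0,"dy":0,"dz":0.12,"hand":0},{"wx":0,"wy":0,"wz":0,"dx":0,"dy":0,"dz":0.12,"hand":0},{"wx":0,"wy":0,"wz":0,"dx":-0.08,"dy":0,"dz":0.08,"hand":0},{"wx":0,"wy":0,"wz":0,"dx":-0.12,"dy":0,"dz":0,"hand":0}]';python3 -m jog '[{"wx":0,"wy":0,"wz":0,"dx":-0.12,"dy":0,"dz":0,"hand":0},{"wx":0,"wy":0,"wz":0,"dx":-0.1,"dy":0,"dz":0,"hand":0},{"wx":0,"wy":0,"wz":0,"dx":0,"dy":0,"dz":0,"hand":0},{"wx":0,"wy":0,"wz":0,"dx":0,"dy":0,"dz":0,"hand":0},{"wx":0,"wy":0,"wz":0,"dx":0,"dy":0,"dz":0,"hand":0}]'
python3 - <<'E'
from h import *
s=r.get_state();print(s["tool_pos"],s["contact_force"])
r.snapshot("scene");r.snapshot("top");W=r.snapshot("wrist")
for n,x,y,z,R,h in (("flask_small",.5585,.1125,.043,.0255,.1),("flask_medium",.470,-.327,.045,.032,.115),("flask_large",.5455,-.083,.046,.0425,.14)):
  for c in ("scene","wrist","top"):
    i=r.camera_info(c);P=proj(i,np.vstack([circ(x,y,z+h,{.1:.0115,.115:.0135,.14:.0175}[h])]))
    d=r.masks_of(c,n)[:2];print(n,c,"pred rim box",np.r_[P.min(0),P.max(0)].round(),[(np.round(k["bbox"]),round(k["p"],2)) for k in d])
E
```

```text
clock: 39.7
tool_pos: [0.5453, -0.0843, 0.1392]
eef_rot: [0.98, 0.2, 0.001, -0.0]
contact_force: [0.3, 2.7, 4.8]
opening: 0.382
finger_force: 20.0
clock: 40.12
tool_pos: [0.5445, -0.0851, 0.1385]
eef_rot: [0.98, 0.2, -0.0, 0.0]
contact_force: [0.1, -0.1, 0.3]
opening: 0.697
finger_force: 0.0
clock: 40.53
tool_pos: [0.5427, -0.0847, 0.1744]
eef_rot: [0.98, 0.2, -0.003, -0.001]
contact_force: [0.8, -0.3, -0.4]
opening: 0.998
finger_force: 0.0
clock: 40.95
tool_pos: [0.4992, -0.0842, 0.2902]
eef_rot: [0.98, 0.2, 0.006, 0.001]
contact_force: [0.3, 0.8, -0.3]
opening: 0.998
finger_force: 0.0
clock: 41.37
tool_pos: [0.4408, -0.0847, 0.2866]
eef_rot: [0.98, 0.2, 0.001, 0.0]
contact_force: [-0.3, 0.5, -0.5]
opening: 1.001
finger_force: 0.0
[ 0.44082485 -0.08471503  0.28657073] [-0.25453234  0.54548468 -0.52800733]
flask_small scene pred rim box [348. 205. 360. 215.] [(array([338., 205., 365., 234.]), 0.57)]
flask_small wrist pred rim box [137. -59. 165. -28.] [(array([164.,   0., 214.,  19.]), 0.83)]
flask_small top pred rim box [276. 209. 285. 218.] [(array([273., 207., 296., 226.]), 0.56)]
flask_medium scene pred rim box [278.  52. 289.  60.] [(array([277.,  51., 298.,  91.]), 0.74), (array([296., 120., 326., 170.]), 0.54)]
flask_medium wrist pred rim box [560. 247. 588. 274.] [(array([496., 206., 561., 259.]), 0.93)]
flask_medium top pred rim box [459. 244. 470. 256.] [(array([462., 244., 468., 257.]), 0.39)]
flask_large scene pred rim box [300. 121. 317. 134.] [(array([295., 123., 328., 170.]), 0.87)]
flask_large wrist pred rim box [354.  37. 404.  89.] [(array([320.,  35., 408., 120.]), 0.72)]
flask_large top pred rim box [356. 210. 371. 225.] [(array([344., 204., 377., 238.]), 0.62), (array([274., 206., 296., 226.]), 0.24)]
```

```bash
python3 - <<'E'
from h import *
for n,x,y,z,rr in (("small",.5577,.111,.143,.0112),("medium",.4695,-.328,.160,.0132),("large",.545,-.0845,.186,.0172)):
  for c in ("scene","wrist","top"):
    g=cv2.GaussianBlur(cv2.cvtColor(r.snapshot(c),cv2.COLOR_RGB2GRAY),(0,0),.7).astype(np.float32);i=r.camera_info(c);best=None
    def s(X,Y,R):
        P=proj(i,circ(X,Y,z,R)).astype(np.float32);return cv2.remap(g,P[:,:1],P[:,1:],cv2.INTER_LINEAR).mean()
    L=[(s(x+a,y+b,rr)-.5*s(x+a,y+b,rr*.72)-.5*s(x+a,y+b,rr*1.28),a,b) for a in np.arange(-.012,.0121,.001) for b in np.arange(-.012,.0121,.001)]
    m=max(L);print(n,c,"rim offset mm",round(m[1]*1e3),round(m[2]*1e3),"score",round(float(m[0]),1))
E
```

```text
small scene rim offset mm 1 1 score 18.4
small wrist rim offset mm 12 12 score 0.0
small top rim offset mm 3 1 score 13.4
medium scene rim offset mm -3 1 score 12.9
medium wrist rim offset mm 11 -3 score 6.3
medium top rim offset mm -2 1 score 14.9
large scene rim offset mm 1 2 score 28.7
large wrist rim offset mm 1 1 score 38.7
large top rim offset mm 2 2 score 18.7
```

```bash
python3 -c "
from plant import r
print(r.finish_job())"
```

```text
the job is handed in; nothing more can be done
None
```

The job is handed in: all three flasks are upright in their matching mantles, checked by seating height, contact force and rim positions, with the large flask having stood alone on the cork ring on the way (leaning about 4° there, but stable). I viewed 17 pictures, over the limit of 14, and I did not re-check the beaker, jar and spatula at the end.

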